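# Fetch the ink bottle from behind the jars

## Robot

A 6-joint arm with a two-finger parallel gripper is mounted at the origin on a cart in front of the work surface, level with it; the furniture and walls round the work are solid. World frame = base frame: x ahead of the robot, y to its left, z up, the work surface at z = 0. Lengths are in mm, angles in degrees, forces in N, time in s.
With the tool pointing down it reaches from about 300 to 850 mm from the base axis. Payload 4.2 kg.
Tool frame: the origin (TCP) lies at the very end of the fingers, on their centre line; the grasp point (between the pads) lies 19 mm behind it; x points along the fingers, y is the direction in which the jaws open and shut, and the axes are right-handed (so a half turn about x gives the same grasp; the last joint's range is limited). The gripper opens to 91 mm and grips with 3 to 60 N. Pads are 32 mm wide; open, the fingers measure 118 mm over their backs; the gripper's body (76 mm by 178 mm) begins 60 mm behind the grasp point.
Start: joints at [-72.766, 18.312, 89.639, -0, 72.044, -1.146], TCP at [181.317, -545.684, 175.776] pointing down, gripper open.
Joint ranges: [-177.97, 177.97], [-48.28, 115.42], [12.27, 149.76], [-77.06, 257.06], [2.81, 150.46], [-146.56, 146.56]. Speed limits (degrees/s): [147.25, 147.25, 180, 180, 180, 180].

## Interface

Orientations are given as [roll, pitch, yaw] about the fixed x, y, z axes, in that order (R = Rz(yaw) Ry(pitch) Rx(roll)).
In Python, from workcell import sensors, grab_frame, job_done, finder gives the robot as it stands.
- The arm moves only by the tool play_rows, never from a script. Its argument "motion" is a list of rows, each a list of 5 numbers: the shift along the world's x, y, z in m, then the turn about the world's z in rad, then the opening, from 0 (shut) to 1 (fully open). In form: [[tx, ty, tz, roll, fingers], ...]. A call has exactly 8 rows; each row is the pose to reach, as a shift and turn from the pose commanded when the call began; what a row does not reach only later rows make up. A row lasts 1/12 s, in which the tool goes at most 41.7 mm and 7.16 degrees, less where a joint would pass 70% of its speed; a pose out of reach is approached as far as the arm can. A call with a gripper value outside its range is refused whole. The fingers move at their own pace and stop on an object; "squeeze" is the grip in N (left out, the last holds). Time passes only in rows, so rows that repeat a pose let the fingers close, or fill a call up. It gives the time, the measured TCP pose, the force and the opening at its end, in the units of the state.
- sensors.state(): the state, without advancing time (a new reading comes with each control period).
- grab_frame(name): name is "scene" or "top" or "wrist"; returns a dict with "img" (400x640x3 uint8, blue, green, red), "fx", "fy", "cx", "cy" (pixels), "rvec" (rotation vector, rad) and "tvec" (3), from world to camera coordinates, as OpenCV has them; the wrist camera has in their place "tool_from_camera" (4x4, takes a point from camera to tool coordinates, whose origin is the TCP and whose axes are the tool frame's). Camera axes: x right, y down, z forward; pixel columns grow to the right and rows downward; lengths in mm; the calibration is good to about 2 mm. The wrist camera is an equidistant fisheye: a pixel r from the principal point sees the ray r / f radians off the axis. A picture is of the moment at which its call begins: read the wrist's pose just before it. There is no depth.
- job_done(): hands the job in, once; it reports no verdict.
Trained networks look in a picture, given as the dict that the camera call returned (one of the last four; its "shot" number tells which), for a name from the list of things; names that differ only in an ending like _2 or _b are one class to them, and where a whole thing is asked for, a point or a joint stands for the part that bears it (a point fixed in the world has none). Each returns a list of dicts, best first, with "conf" (0 to 1); they miss things now and then, are a little off and sometimes report something else, mostly with a low value. They report only what shows in the picture. A call takes as long as a camera call. They do not tell look-alikes from the thing itself.
- finder.spot_in(picture, label): "point" ([column, row] in pixels, amid what is visible of it).
- finder.spot_point(picture, label): "point" ([column, row] in pixels: a listed point, or the origin of a listed thing).
The state is a dict: "time_s": time; "qpos": joint angles; "qvel": joint speeds; "effort": joint torques, N m; "ee_pos": TCP position; "ee_rot": TCP orientation; "force": force on the tool from outside, world axes, zero at the start; "torque": the same for the moment, N m; "gripper_width": finger opening in mm.
Only numpy, scipy, OpenCV 4.12 (cv2) and the standard library are available. Lean on these libraries where they do the work, as an engineer would, in place of code of your own. Each camera call takes 0.05 s, during which the arm holds its last target.

## Task

The ink bottle stands at the back of the low wooden tray, behind two tall jars. Stand both jars on the cork board, leaving the ink bottle where it is meanwhile; then stand the ink bottle upright in the middle of the blue saucer, and only after that put each jar back upright in the tray on the very felt pad where it stood at the start, centred as it was. Do not shift the cups, the curd disc or the tape roll, and do not knock the jars or the ink bottle over.

Things in the scene. Friction and masses are not known exactly. Their poses are not given: they have to be found in the camera images.
- tray: low open wooden tray, fixed to the table, 136 (x) x 172 (y) x 14 mm, walls 4 mm; origin at the centre of its underside, x away from the robot at yaw 0, z up; the inner floor is 4 mm above the origin. Grey round felt pads lie flush on the floor at (x, y) = (-20, +39) and (-20, -39) mm (62 mm across, for the jars) and at (+18, 0) mm (42 mm across, for the ink bottle). Its place and yaw vary; tray, cork board and saucer exchange places
- jar_green: tall amber glass jar with a paper label and a green lid, 52 mm diameter at the widest, 120 mm tall, 0.2 to 0.3 kg; loose; origin at the centre of its underside, z up. Stands at the start on the left or the right jar pad of the tray. The body is straight up to 86 mm and narrows above, under the 47 mm wide lid; grip it 65 to 80 mm above the underside, which keeps the gripper's body above the other jar
- jar_red: the same jar with a red lid, on the other jar pad
- ink_bottle: small white and pink ink bottle with a black cap, 33 mm diameter, 62 mm tall, 0.07 kg; loose; origin at the centre of its underside, z up; straight to 52 mm height, grip it about 35 mm above the underside. Stands on the rear pad of the tray, behind and between the jars, which are too tall for a gripper to reach down beside them
- cork_board: flat cork board, fixed, 110 (x) x 170 (y) x 8 mm, top 8 mm above its origin (centre of the underside); room for both jars side by side along its y axis, 40 mm either side of the middle
- saucer: round blue saucer, fixed, 90 mm across the rim, 12 mm high, origin at the centre of its underside; flat inner floor 5 mm above the origin, about 64 mm across
- cup_left: yellow cup with a pale lid, 66 x 74 x 88 mm, a bystander behind the work; origin at the centre of its underside; leave it alone
- cup_right: yellow cup, 65 x 75 x 80 mm, a bystander behind the work; origin at the centre of its underside; leave it alone
- curd_disc: pale fluted disc of pressed curd, 112 mm diameter, 35 mm high, a bystander at the back; origin at the centre of its underside; leave it alone
- tape: roll of brown tape lying flat, 96 mm diameter, 48 mm high, a bystander at the back left; origin at the centre of its underside; leave it alone
Mind the look-alikes: they are no part of the job. Of the things that look like the ink_bottle, the smaller one is meant.

How it is judged (in metres and radians):
On the way, in this order (a step that is already met when the one before it is completed fails the run):
1. both jars stand released on the cork board, the ink bottle still in its place (x of jar_green in the frame of cork_board between -0.05 and 0.05 m and y of jar_green in the frame of cork_board between -0.08 and 0.08 m and z of each of jar_green, jar_red in the frame of cork_board below 0.012 m and contact force between each of jar_green, jar_red and the fingers below 0.1 N and linear speed of each of jar_green, jar_red below 0.02 m/s and angle between each of jar_green, jar_red's own z axis and vertical below 0.08 rad and x of jar_red in the frame of cork_board between -0.05 and 0.05 m and y of jar_red in the frame of cork_board between -0.08 and 0.08 m and distance of ink_bottle from where it was at the start of the episode below 0.02 m), for 0.2 s.
2. the ink bottle stands released in the saucer while both jars still stand on the cork board (x of jar_green in the frame of cork_board between -0.05 and 0.05 m and y of jar_green in the frame of cork_board between -0.08 and 0.08 m and z of each of jar_green, jar_red in the frame of cork_board below 0.012 m and contact force between each of jar_green, jar_red, ink_bottle and the fingers below 0.1 N and linear speed of each of jar_green, jar_red, ink_bottle below 0.02 m/s and angle between each of jar_green, jar_red, ink_bottle's own z axis and vertical below 0.08 rad and x of jar_red in the frame of cork_board between -0.05 and 0.05 m and y of jar_red in the frame of cork_board between -0.08 and 0.08 m and horizontal distance between ink_bottle and saucer below 0.012 m and z of ink_bottle in the frame of saucer below 0.009 m), for 0.2 s.
At the end, for the whole second after the job is handed in: each jar stands upright at rest within 15 mm of where it stood at the start, and the ink bottle stands upright at rest on the saucer's floor, its centre within 12 mm of the saucer's centre (distance of each of jar_green, jar_red from where it was at the start of the episode below 0.015 m and linear speed of each of jar_green, jar_red, ink_bottle below 0.02 m/s and angle between each of jar_green, jar_red, ink_bottle's own z axis and vertical below 0.08 rad and horizontal distance between ink_bottle and saucer below 0.012 m and z of ink_bottle in the frame of saucer below 0.009 m and contact force between ink_bottle and the fingers below 0.1 N); the robot touches nothing.
It fails at once if a cup, the curd disc or the tape roll is shifted by more than 15 mm (distance of any of cup_left, cup_right, curd_disc, tape from where it was at the start of the episode above 0.015 m).
It fails at once if a jar or the ink bottle is knocked over (angle between any of jar_green, jar_red, ink_bottle's own z axis and vertical above 0.7 rad).
It also fails if it takes over 128 s, if anything falls off the work surface, if the arm or the gripper's body presses on something with over 40 N, if the wrist force passes 120 N, or if a joint passes its speed limit or range.

## Working session

There is one attempt and no reset: what is moved stays moved. The work goes in short steps, Python scripts to look and compute and a tool call to move; the robot and the scene stay as the last step left them, time stands still between calls to the robot, and variables do not carry over. Pictures are saved under pics/ and viewed, and the job is handed in when it is done.

Besides the shell and the picture viewer there is one more tool, called after "Call:" as a command line: name --pt "numbers of a row" for each row, then --argument value for the rest. play_rows: Moves the arm, as the interface text tells. Its arguments: {"type":"object","properties":{"motion":{"type":"array","items":{"type":"array","items":{"type":"number"}}},"squeeze":{"type":"number"}},"required":["motion"]}

```bash
mkdir -p pics; ls; python3 - <<'E'
from workcell import sensors, grab_frame, finder
import cv2,pickle
print(sensors.state())
for n in ("scene","top"):
    f=grab_frame(n); cv2.imwrite(f"pics/{n}0.png",f["img"]); pickle.dump(f,open(f"{n}0.pkl","wb"))
    print(n,{k:v for k,v in f.items() if k!="img"})
    for l in ["tray","cork_board","saucer","jar_green","jar_red","ink_bottle","cup_left","cup_right","curd_disc","tape"]:
        print(l,[(d["conf"],d["point"]) for d in finder.spot_point(f,l)][:3])
E
```

```text
pics
{'time_s': 0.0, 'qpos': array([-7.27640921e+01,  1.83528835e+01,  8.97070235e+01, -2.51838807e-04,
        7.20436908e+01, -1.14652137e+00]), 'qvel': array([ 0.09137146, -0.02858595, -0.07805812, -0.01564241,  0.0347132 ,
        0.02141701]), 'effort': array([ 4.42449837e-04, -4.12471175e+01, -2.31975245e+01,  7.27488846e-02,
        4.56984679e-02, -1.61383764e-04]), 'ee_pos': array([ 181.15295555, -545.1090684 ,  174.90370877]), 'ee_rot': array([-91.01410161,  89.89640193, 107.36840553]), 'force': array([-0.53802877,  0.37303929,  0.14723584]), 'torque': array([-0.0541096 , -0.00595411,  0.05101742]), 'gripper_width': 91.48344761705397}
scene {'fx': 401.45820091158595, 'fy': 401.45820091158595, 'cx': 313.731411882919, 'cy': 192.12285589813433, 'rvec': array([ 1.11607482, -2.0881415 ,  1.20524718]), 'tvec': array([384.9845133 , 220.76407233, 828.91582984]), 'shot': 1}
tray [(0.89, [264.5, 243.9])]
cork_board [(0.79, [389.6, 184.3])]
saucer [(0.72, [331.2, 217.8]), (0.37, [252.9, 251.0])]
jar_green [(0.62, [279.8, 237.1])]
jar_red [(0.65, [254.5, 250.8])]
ink_bottle [(0.8, [354
[... 180 characters left out ...]
08.2])]
tape [(0.84, [190.1, 220.2])]
top {'fx': 365.854830834236, 'fy': 365.854830834236, 'cx': 320.94879973041816, 'cy': 201.08320242596162, 'rvec': array([ 2.10914551, -2.16817954,  0.20799359]), 'tvec': array([115.37855664, 535.5731499 , 797.71927559]), 'shot': 2}
tray [(0.77, [230.4, 244.6])]
cork_board []
saucer [(0.97, [321.4, 238.9]), (0.29, [229.5, 247.8])]
jar_green [(0.72, [246.1, 254.5]), (0.25, [212.1, 255.7])]
jar_red [(0.7, [247.0, 254.4]), (0.58, [211.7, 256.4])]
ink_bottle [(0.77, [229.0, 238.8]), (0.7, [362.6, 223.4])]
cup_left [(0.93, [280.4, 163.2])]
cup_right [(0.74, [357.0, 171.4])]
curd_disc [(0.56, [227.1, 165.7])]
tape [(0.55, [182.2, 155.8]), (0.44, [227.5, 165.7])]
```

```bash
python3 - <<'E'
import cv2
a=cv2.imread("pics/top0.png")[120:320,140:460]; cv2.imwrite("pics/top0c.png",cv2.resize(a,None,fx=2.5,fy=2.5,interpolation=cv2.INTER_CUBIC))
a=cv2.imread("pics/scene0.png")[120:330,150:470]; cv2.imwrite("pics/scene0c.png",cv2.resize(a,None,fx=2.5,fy=2.5,interpolation=cv2.INTER_CUBIC))
E
```

```text
(no output)
```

View pics/top0c.png

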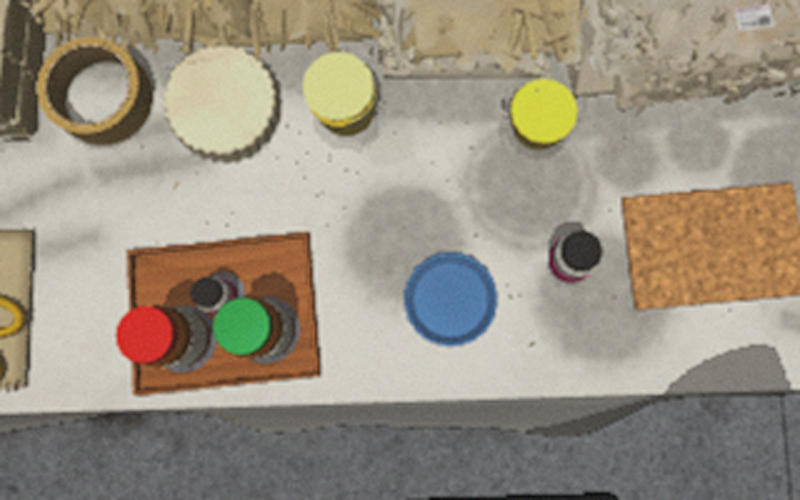

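View pics/scene0c.png

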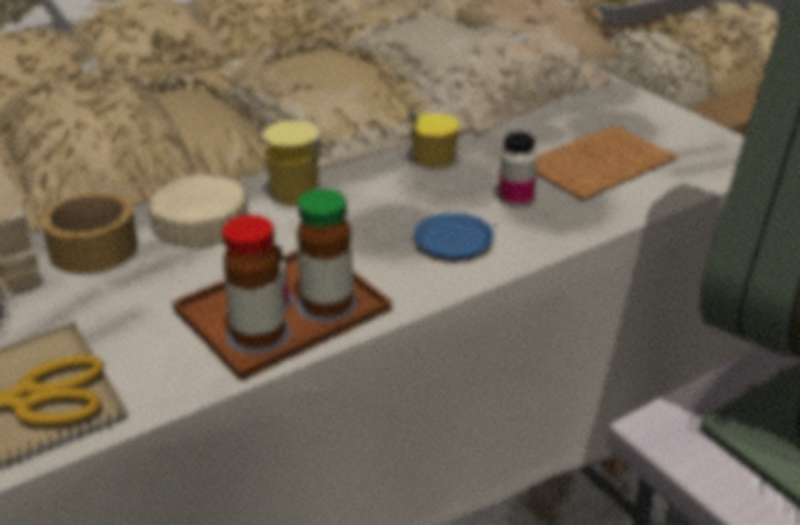

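View pics/top0.png

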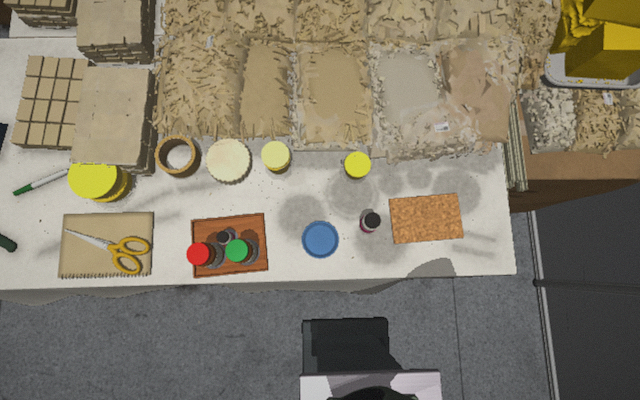

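Ink-bottle candidates: the one in the tray at top (229,239) and the one on the table at top (367,221), which is bigger. The tray one is meant: it is smaller and stands on the rear pad. Next I measure.

```bash
cat > h.py <<'E'
import numpy as np, cv2, pickle
def cam(f):
    K=np.array([[f["fx"],0,f["cx"]],[0,f["fy"],f["cy"]],[0,0,1.]]); R=cv2.Rodrigues(np.array(f["rvec"]))[0]; t=np.array(f["tvec"]); return K,R,t
def unproj(f,uv,z):
    K,R,t=cam(f); uv=np.atleast_2d(uv).astype(float)
    d=np.c_[uv,np.ones(len(uv))]@np.linalg.inv(K).T@R; C=-R.T@t
    s=(z-C[2])/d[:,2]; return C+d*s[:,None]
def proj(f,P):
    K,R,t=cam(f); p=(np.atleast_2d(P)@R.T+t)@K.T; return p[:,:2]/p[:,2:]
def rect(f,x0,x1,y0,y1,z,s):
    # image: rows = x descending (x1 at top), cols = y descending (y1 at left); s px/mm
    W=int((y1-y0)*s);H=int((x1-x0)*s)
    px=np.array([[0,0],[W,0],[W,H],[0,H]],np.float32)
    w=np.array([[x1,y1,z],[x1,y0,z],[x0,y0,z],[x0,y1,z]],float)
    M=cv2.getPerspectiveTransform(px,proj(f,w).astype(np.float32))
    return cv2.warpPerspective(f["img"],M,(W,H),flags=cv2.INTER_CUBIC|cv2.WARP_INVERSE_MAP)
E
python3 - <<'E'
from h import *
f=pickle.load(open("top0.pkl","rb")); s=pickle.load(open("scene0.pkl","rb"))
K,R,t=cam(f); print("camC",-R.T@t)
hsv=cv2.cvtColor(cv2.GaussianBlur(f["img"],(3,3),0),cv2.COLOR_BGR2HSV)
def blob(m,roi):
    x0,x1,y0,y1=roi; mm=np.zeros_like(m); mm[y0:y1,x0:x1]=m[y0:y1,x0:x1]
    n,l,st,c=cv2.connectedComponentsWithStats(mm); i=1+np.argmax(st[1:,4]); return (l==i).astype(np.uint8),c[i],st[i]
def hs(a,b): return cv2.inRange(hsv,a,b)
m,c,st=blob(hs((100,100,60),(120,255,255)),(280,360,200,280)); print("saucer",c,st,unproj(f,c,10))
cn=max(cv2.findContours(m,0,1)[0],key=len); e=cv2.fitEllipse(cn); print(e,unproj(f,e[0],12))
m,c,st=blob(hs((50,80,40),(85,255,255)),(200,270,220,280)); print("green",c,st,unproj(f,c,120))
m1=hs((0,170,120),(5,255,255))|hs((174,150,120),(180,255,255))
m,c,st=blob(m1,(170,230,220,280)); print("red",c,st,unproj(f,c,120))
def quad(m,z):
    cn=max(cv2.findContours(m,0,1)[0],key=len); r=cv2.minAreaRect(cv2.convexHull(unproj(f,cn[:,0],z)[:,:2].astype(np.float32))); return r
m,c,st=blob(hs((6,80,90),(22,255,255)),(375,475,180,260)); print("cork",c,st,quad(m,8),unproj(f,c,8))
m,c,st=blob(hs((0,80,30),(20,255,200)),(180,280,205,285)); print("tray",c,st,quad(m,12))
def go(x0,x1,y0,y1,z,n,sc=4):
    cv2.imwrite(n,rect(f,x0,x1,y0,y1,z,sc))
p=unproj(f,[230,245],10)[0]; print("tray approx",p)
go(p[0]-90,p[0]+90,p[1]-100,p[1]+100,4,"pics/trayrect.png",3)
E
```

```text
camC [392.25959504 118.86537453 876.64718428]
saucer [319.847 239.16 ] [ 302  222   36   36 1000] [[453.6506826  105.01973354  10.        ]]
((319.8475646972656, 239.1605682373047), (34.62071228027344, 34.956974029541016), 175.43247985839844) [[453.50763568 105.05039336  12.        ]]
green [236.45107399 249.92840095] [225 239  24  23 419] [[428.67030706 277.8284823  120.        ]]
red [197.81818182 253.4520202 ] [187 242  22  24 396] [[423.76802513 356.12924857 120.        ]]
cork [425.46492347 217.99234694] [ 389  193   75   51 3136] ((498.24755859375, -150.49183654785156), (108.710205078125, 169.2783660888672), 3.6202986240386963) [[ 497.42757599 -150.24596087    8.        ]]
tray [229.45952547 242.70621075] [ 191  213   77   65 2866] ((447.02423095703125, 320.2720947265625), (135.2420196533203, 175.24917602539062), 4.395676612854004)
tray approx [445.87046124 316.13607705  10.        ]
```

View pics/trayrect.png

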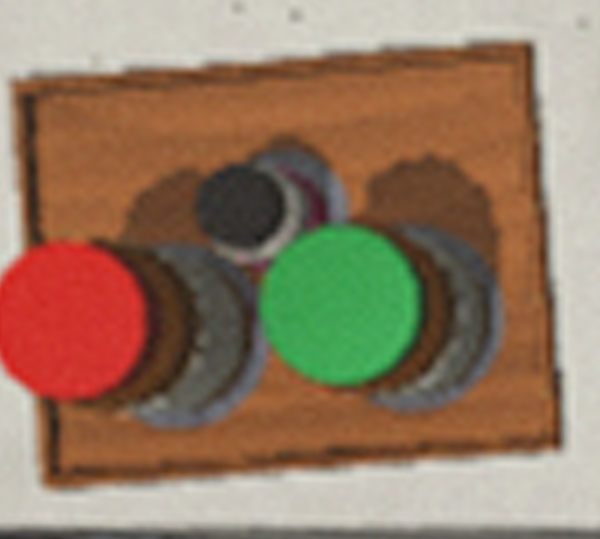

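```bash
cat >> h.py <<'E'
from scipy.spatial.transform import Rotation as Ro
def tool(st):
    return Ro.from_euler("xyz",st["ee_rot"],degrees=True).as_matrix()
def jawang(st): # deg of tool y in world xy, modulo 180
    y=tool(st)[:,1]; a=np.degrees(np.arctan2(y[1],y[0])); return (a+90)%180-90
def show(goal=None):
    from workcell import sensors
    st=sensors.state(); print("t",round(st["time_s"],2),"ee",np.round(st["ee_pos"],1),"jaw",round(jawang(st),2),"toolx",np.round(tool(st)[:,0],3),"q",np.round(st["qpos"],1),"F",np.round(st["force"],1),"w",round(st["gripper_width"],1))
    if goal is not None: print("delta mm",np.round(np.array(goal[:3])-st["ee_pos"],1),"turn",round((goal[3]-jawang(st)+90)%180-90,2),"deg",round(np.radians((goal[3]-jawang(st)+90)%180-90),4))
    return st
def wpix(f,uv):
    T=np.array(f["tool_from_camera"]); fx=f["fx"]; fy=f["fy"]
    uv=np.atleast_2d(uv).astype(float); a=(uv[:,0]-f["cx"])/fx; b=(uv[:,1]-f["cy"])/fy; r=np.hypot(a,b)+1e-12
    d=np.c_[np.sin(r)*a/r,np.sin(r)*b/r,np.cos(r)]; return d@T[:3,:3].T, T[:3,3]
def wunproj(f,st,uv,z):
    d,o=wpix(f,uv); R=tool(st); p=np.array(st["ee_pos"]); D=d@R.T; O=R@o+p
    s=(z-O[2])/D[:,2]; return O+D*s[:,None]
def wproj(f,st,P):
    T=np.array(f["tool_from_camera"]); R=tool(st); P=(np.atleast_2d(P)-np.array(st["ee_pos"]))@R
    c=(P-T[:3,3])@T[:3,:3]; r=np.arctan2(np.hypot(c[:,0],c[:,1]),c[:,2]); n=np.hypot(c[:,0],c[:,1])+1e-12
    return np.c_[f["cx"]+f["fx"]*r*c[:,0]/n, f["cy"]+f["fy"]*r*c[:,1]/n]
E
python3 - <<'E'
from h import *
show([430,277,240,4.3])
f=pickle.load(open("top0.pkl","rb")); print(unproj(f,[[369,216]],75), unproj(f,[[366,226]],0))
E
```

```text
t 1.1 ee [ 181.3 -545.7  175.8] jaw -71.62 toolx [ 0. -0. -1.] q [-72.8  18.3  89.6   0.   72.   -1.1] F [0.8 0.7 1. ] w 91.2
delta mm [248.7 822.7  64.2] turn 75.92 deg 1.3251
[[497.13152053  -4.21695044  75.        ]] [[482.86719149  -7.22567178   0.        ]]
```

Call:
play_rows --pt "0.02 0.025 0.01 0.06 1" --pt "0.04 0.05 0.02 0.12 1" --pt "0.06 0.08 0.03 0.19 1" --pt "0.08 0.11 0.04 0.26 1" --pt "0.1 0.14 0.05 0.33 1" --pt "0.12 0.17 0.06 0.4 1" --pt "0.14 0.2 0.065 0.47 1" --pt "0.16 0.23 0.07 0.54 1"

```text
time_s: 1.77
ee_pos: [342.1, -314.3, 246.6]
ee_rot: [90.7, 89.9, -39.8]
force: [1.0, -1.7, -0.4]
gripper_width: 90.7
```

Call:
play_rows --pt "0.02 0.03 0 0.1 1" --pt "0.04 0.06 0 0.2 1" --pt "0.06 0.09 0 0.3 1" --pt "0.08 0.12 0 0.4 1" --pt "0.1 0.155 0 0.5 1" --pt "0.11 0.19 0 0.6 1" --pt "0.11 0.225 0 0.7 1" --pt "0.11 0.26 0 0.785 1"

```text
time_s: 2.43
ee_pos: [451.6, -53.9, 245.7]
ee_rot: [153.2, 90.0, 67.8]
force: [0.6, 0.5, -1.1]
gripper_width: 91.0
```

Call:
play_rows --pt "0 0.035 0 0 1" --pt "0 0.07 0 0 1" --pt "-0.01 0.105 0 0 1" --pt "-0.02 0.14 0 0 1" --pt "-0.03 0.175 0 0 1" --pt "-0.04 0.21 0 0 1" --pt "-0.04 0.24 0 0 1" --pt "-0.04 0.26 0 0 1"

```text
time_s: 3.1
ee_pos: [410.5, 207.0, 246.1]
ee_rot: [147.0, 89.9, 61.5]
force: [0.0, -0.3, 0.5]
gripper_width: 91.4
```

```bash
python3 - <<'E'
from h import *
from workcell import grab_frame
st=show([430,277,240,4.3]); f=grab_frame("wrist"); cv2.imwrite("pics/w1.png",f["img"]); pickle.dump((f,st),open("w1.pkl","wb")); print({k:v for k,v in f.items() if k!="img"})
E
```

```text
t 3.1 ee [410.5 207.  246.1] jaw 4.43 toolx [ 0.001  0.001 -1.   ] q [25.3  5.4 96.3  0.  78.2 20.8] F [ 0.  -0.3  0.5] w 91.4
delta mm [19.5 70.  -6.1] turn -0.13 deg -0.0022
{'fx': 309.70691628693146, 'fy': 309.70691628693146, 'cx': 326.8497908844066, 'cy': 200.56790184441715, 'tool_from_camera': array([[ 1.59555174e-03, -2.66619714e-01,  9.63800489e-01,
        -2.08853582e+02],
       [ 9.99998723e-01,  3.34693842e-04, -1.56288957e-03,
         9.27567311e-02],
       [ 9.41190794e-05,  9.63801752e-01,  2.66619907e-01,
        -7.45806297e+01],
       [ 0.00000000e+00,  0.00000000e+00,  0.00000000e+00,
         1.00000000e+00]]), 'shot': 3}
```

View pics/w1.png

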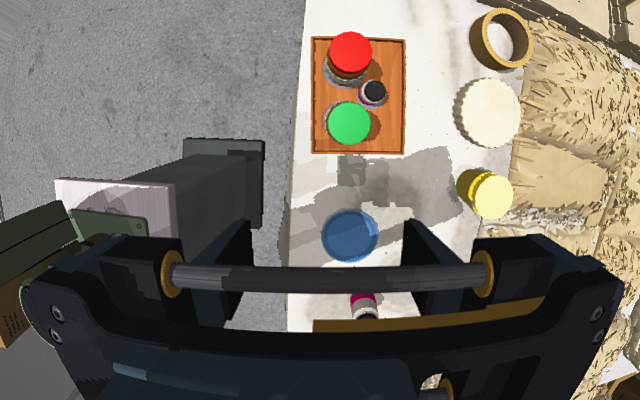

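The wrist view shows the tray at (358,95), the red lid at (350,51), the green lid at (349,123), the small ink bottle at (373,92), and the saucer at (350,235).

```bash
python3 - <<'E'
from h import *
f,st=pickle.load(open("w1.pkl","rb"))
hsv=cv2.cvtColor(f["img"],cv2.COLOR_BGR2HSV)
def hs(a,b): return cv2.inRange(hsv,a,b)
def big(m,roi):
    x0,x1,y0,y1=roi; mm=np.zeros_like(m); mm[y0:y1,x0:x1]=m[y0:y1,x0:x1]
    n,l,s,c=cv2.connectedComponentsWithStats(mm); i=1+np.argmax(s[1:,4]); return (l==i).astype(np.uint8)
def circ(m,z):
    cn=max(cv2.findContours(m,0,1)[0],key=len)[:,0]; P=wunproj(f,st,cn,z)[:,:2].astype(np.float32)
    return [np.round(v,1) for v in cv2.fitEllipse(cv2.convexHull(P))], np.round(cv2.minEnclosingCircle(P)[0],1)
print("green",circ(big(hs((50,120,60),(85,255,255)),(310,400,90,160)),118))
print("red",circ(big(hs((0,200,120),(5,255,255))|hs((174,150,120),(180,255,255)),(310,400,20,90)),118))
print("ink cap",circ(big(hs((0,0,0),(180,255,75)),(360,390,78,108)),64))
print("saucer",circ(big(hs((100,100,60),(120,255,255)),(310,390,200,270)),12))
m=big(hs((3,80,30),(20,255,230)),(305,410,30,160)); cn=max(cv2.findContours(m,0,1)[0],key=len)[:,0]
print("tray",cv2.minAreaRect(wunproj(f,st,cn,14)[:,:2].astype(np.float32)))
E
```

```text
green ([array([428.6, 276.8]), array([46. , 46.1]), np.float64(11.3)], array([428.5, 276.7]))
red ([array([424., 356.]), array([45.2, 46.7]), np.float64(97.3)], array([423.8, 356.2]))
ink cap ([array([461.6, 320.7]), array([25.3, 26.2]), np.float64(112.9)], array([461.6, 320.3]))
saucer ([array([453.2, 104.6]), array([85.7, 87. ]), np.float64(132.8)], array([453.1, 104.6]))
tray ((446.34600830078125, 318.2146301269531), (134.42869567871094, 170.3201904296875), 4.31017541885376)
```

Call:
play_rows --pt "0.005 0.02 0 0 0.9" --pt "0.01 0.04 0 0 0.9" --pt "0.015 0.06 0 0 0.9" --pt "0.018 0.07 0 0 0.9" --pt "0.018 0.07 -0.025 0 0.9" --pt "0.018 0.07 -0.05 0 0.9" --pt "0.018 0.07 -0.08 0 0.9" --pt "0.018 0.07 -0.1 0 0.9"

```text
time_s: 3.82
ee_pos: [428.3, 273.1, 143.5]
ee_rot: [-53.3, 89.8, -139.0]
force: [-0.0, 0.7, -0.6]
gripper_width: 82.2
```

```bash
python3 - <<'E'
from h import *
from workcell import grab_frame
st=show([428.6,277,57,4.3]); f=grab_frame("wrist"); cv2.imwrite("pics/w2.png",f["img"]); pickle.dump((f,st),open("w2.pkl","wb"))
E
```

```text
t 3.82 ee [428.3 273.1 143.5] jaw 4.3 toolx [-0.002 -0.002 -1.   ] q [ 31.2  13.8 101.   -0.   65.4  27. ] F [-0.   0.7 -0.6] w 82.2
delta mm [  0.3   3.9 -86.5] turn 0.0 deg 0.0
```

View pics/w2.png

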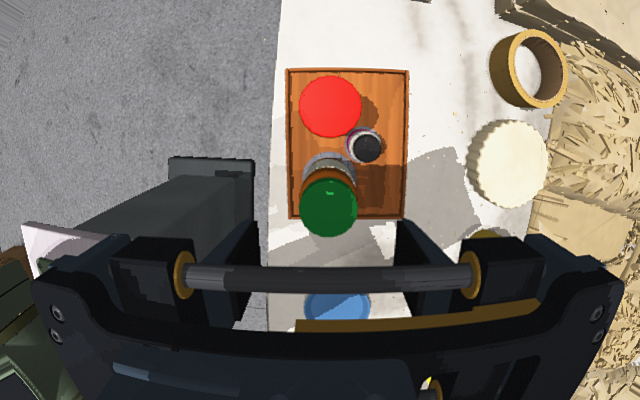

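Call:
play_rows --pt "0 0 0 0 0.9" --pt "0 0 0 0 0.9" --pt "0 0.0 -0.01 0 0.9" --pt "0 0 -0.02 0 0.9" --pt "0 0 -0.03 0 0.9" --pt "0 0 -0.04 0 0.9" --pt "0 0 -0.04 0 0.9" --pt "0 0 -0.04 0 0.9"

```text
time_s: 4.53
ee_pos: [428.8, 274.0, 104.9]
ee_rot: [-61.9, 89.9, -147.6]
force: [-0.1, 0.9, 0.3]
gripper_width: 82.1
```

Call:
play_rows --pt "0 0.003 -0.008 0 0.9" --pt "0 0.003 -0.016 0 0.9" --pt "0 0.003 -0.024 0 0.9" --pt "0 0.003 -0.032 0 0.9" --pt "0 0.003 -0.04 0 0.9" --pt "0 0.003 -0.048 0 0.9" --pt "0 0.003 -0.048 0 0.9" --pt "0 0.003 -0.048 0 0.9"

```text
time_s: 5.2
ee_pos: [429.0, 277.1, 57.2]
ee_rot: [-60.4, 89.9, -146.1]
force: [0.4, 0.1, -0.4]
gripper_width: 82.3
```

Call:
play_rows --pt "0 0 0 0 0.4" --pt "0 0 0 0 0.4" --pt "0 0 0 0 0.4" --pt "0 0 0 0 0.4" --pt "0 0 0 0 0.4" --pt "0 0 0 0 0.4" --pt "0 0 0 0 0.4" --pt "0 0 0 0 0.4" --squeeze 25

```text
time_s: 5.87
ee_pos: [429.2, 277.4, 57.9]
ee_rot: [-174.9, 90.0, 99.4]
force: [-1.1, -0.4, 0.9]
gripper_width: 46.2
```

```bash
python3 - <<'E'
from h import *
from workcell import grab_frame
st=show([428.6,277,57,4.3]); f=grab_frame("wrist"); cv2.imwrite("pics/w3.png",f["img"])
E
```

```text
t 5.87 ee [429.2 277.4  57.9] jaw 4.3 toolx [-0.  0. -1.] q [ 31.6  18.8 107.7   0.   53.4  27.3] F [-1.1 -0.4  0.9] w 46.2
delta mm [-0.6 -0.4 -0.9] turn 0.0 deg 0.0001
```

View pics/w3.png

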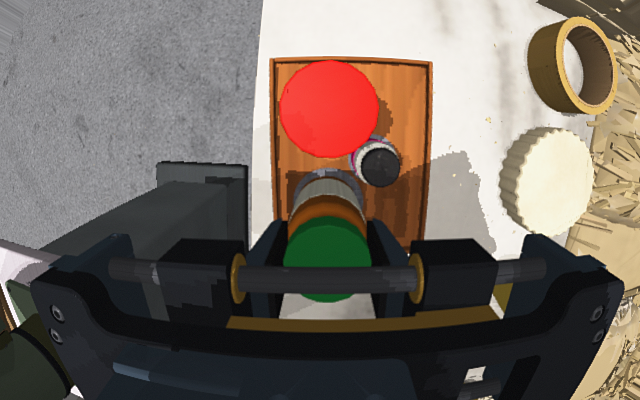

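Call:
play_rows --pt "0 0 0 0 0.4" --pt "0 0 0 0 0.4" --pt "0 0 0 0 0.4" --pt "0 0 0 0 0.4" --pt "0 0 0.004 0 0.4" --pt "0 0 0.008 0 0.4" --pt "0 0 0.01 0 0.4" --pt "0 0 0.01 0 0.4"

```text
time_s: 6.58
ee_pos: [429.7, 277.5, 68.1]
ee_rot: [107.9, 89.9, 22.2]
force: [0.4, 0.1, -4.3]
gripper_width: 46.8
```

```bash
python3 - <<'E'
from h import *
from workcell import grab_frame
st=show([428.6,277,57,4.3]); f=grab_frame("scene"); cv2.imwrite("pics/s3.png",cv2.resize(f["img"][150:330,150:390],None,fx=3,fy=3,interpolation=cv2.INTER_CUBIC))
E
```

```text
t 6.58 ee [429.7 277.5  68.1] jaw 4.3 toolx [ 0.001  0.    -1.   ] q [ 31.6  18.2 107.   -0.   54.8  27.3] F [ 0.4  0.1 -4.3] w 46.8
delta mm [ -1.1  -0.5 -11.1] turn 0.0 deg 0.0
```

View pics/s3.png

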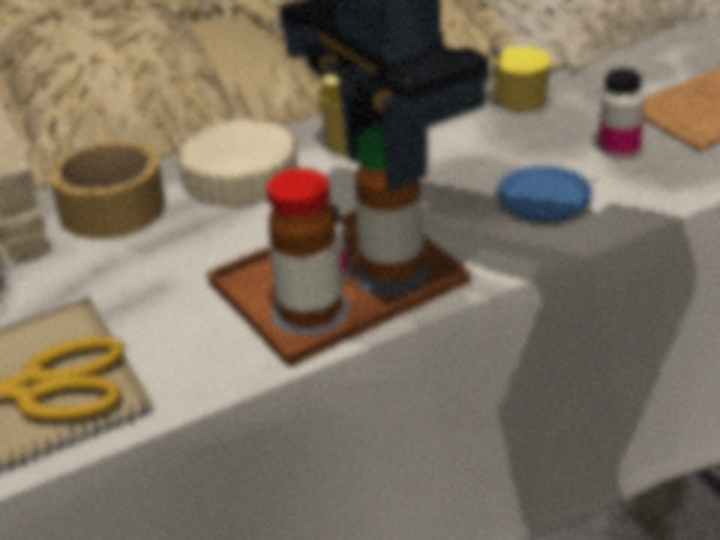

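Call:
play_rows --pt "0 0 0.01 0 0.4" --pt "0 0 0.025 0 0.4" --pt "0 0 0.04 0 0.4" --pt "0 0 0.055 0 0.4" --pt "0 0 0.07 0 0.4" --pt "0.0 -0.008 0.085 0 0.4" --pt "0.002 -0.02 0.095 0 0.4" --pt "0.005 -0.035 0.1 0 0.4" --squeeze 30

```text
time_s: 7.3
ee_pos: [435.0, 242.3, 169.7]
ee_rot: [112.8, 89.8, 27.2]
force: [-0.6, 0.1, -3.0]
gripper_width: 45.8
```

Call:
play_rows --pt "0.005 -0.02 0 0 0.4" --pt "0.01 -0.045 0 0 0.4" --pt "0.015 -0.07 0 0 0.4" --pt "0.02 -0.1 0 0 0.4" --pt "0.025 -0.13 0 0 0.4" --pt "0.03 -0.16 0 0 0.4" --pt "0.035 -0.19 0 0 0.4" --pt "0.04 -0.22 0 0 0.4"

```text
time_s: 7.97
ee_pos: [473.9, 20.2, 168.1]
ee_rot: [-8.0, 90.0, -93.7]
force: [0.5, 0.5, -2.1]
gripper_width: 46.1
```

Call:
play_rows --pt "0.004 -0.03 0 0 0.4" --pt "0.008 -0.06 0 0 0.4" --pt "0.012 -0.09 0 0 0.4" --pt "0.016 -0.12 0 0 0.4" --pt "0.02 -0.15 0 0 0.4" --pt "0.024 -0.175 0 0 0.4" --pt "0.025 -0.195 0 0 0.4" --pt "0.025 -0.205 0 0 0.4"

```text
time_s: 8.63
ee_pos: [498.9, -185.7, 167.8]
ee_rot: [-13.9, 89.9, -99.7]
force: [0.3, -0.1, -3.7]
gripper_width: 46.5
```

```bash
python3 - <<'E'
from h import *
from workcell import grab_frame
st=show([500,-190,62.5,4.3]); f=grab_frame("wrist"); cv2.imwrite("pics/w4.png",f["img"]); pickle.dump((f,st),open("w4.pkl","wb"))
f=grab_frame("scene"); cv2.imwrite("pics/s4.png",f["img"])
E
```

```text
t 8.63 ee [ 498.9 -185.7  167.8] jaw 4.16 toolx [-0.    -0.001 -1.   ] q [-21.6  14.8  95.9  -0.1  69.3 -25.7] F [ 0.3 -0.1 -3.7] w 46.5
delta mm [   1.1   -4.3 -105.3] turn 0.14 deg 0.0024
```

View pics/w4.png

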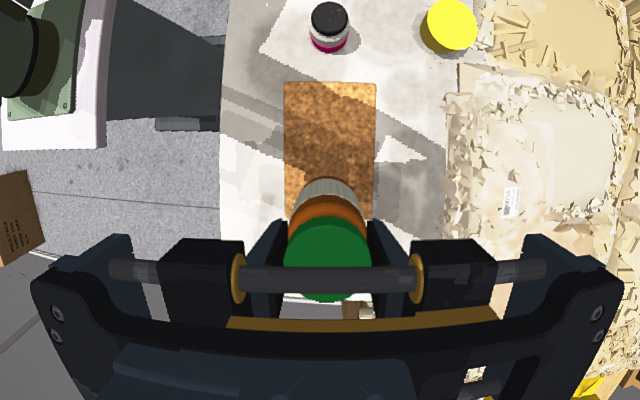

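View pics/s4.png

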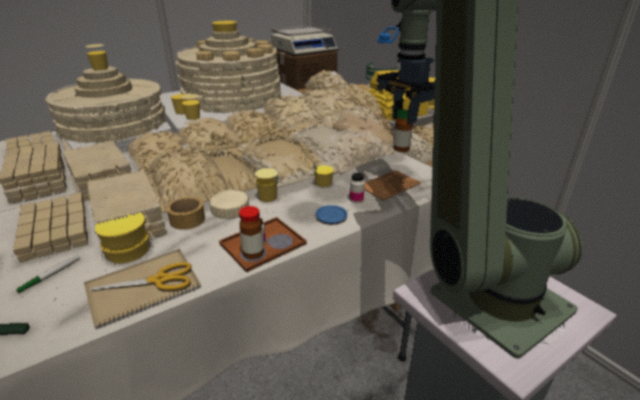

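```bash
python3 - <<'E'
from h import *
f,st=pickle.load(open("w4.pkl","rb"))
print(wunproj(f,st,[[285,82],[377,83],[284,200],[376,200]],8).round(1))
a=np.radians(4); c=np.array([498,-150.3]); R=np.array([[np.cos(a),-np.sin(a)],[np.sin(a),np.cos(a)]])
print([ (c+R@np.array(p)) for p in [(-55,85),(55,85)]])
E
```

```text
[[ 440.8  -72.5    8. ]
 [ 548.9  -65.6    8. ]
 [ 447.2 -216.4    8. ]
 [ 561.3 -208.1    8. ]]
[array([437.20467697, -69.34366178]), array([546.9367225 , -61.67044967])]
```

Call:
play_rows --pt "0 0 0 0 0.4" --pt "0 -0.003 -0.01 0 0.4" --pt "0 -0.003 -0.025 0 0.4" --pt "0 -0.003 -0.04 0 0.4" --pt "0 -0.003 -0.055 0 0.4" --pt "0 -0.003 -0.07 0 0.4" --pt "0 -0.003 -0.085 0 0.4" --pt "0 -0.003 -0.09 0 0.4"

```text
time_s: 9.4
ee_pos: [497.4, -183.8, 75.1]
ee_rot: [-118.6, 89.7, 155.8]
force: [-0.7, -0.2, -2.3]
gripper_width: 46.4
```

Call:
play_rows --pt "0 0 0 0 0.4" --pt "0 0 -0.004 0 0.4" --pt "0 0 -0.008 0 0.4" --pt "0 0 -0.011 0 0.4" --pt "0 0 -0.013 0 0.4" --pt "0 0 -0.014 0 0.4" --pt "0 0 -0.014 0 0.4" --pt "0 0 -0.014 0 0.4"

```text
time_s: 10.07
ee_pos: [499.5, -185.8, 63.9]
ee_rot: [72.1, 90.0, -13.6]
force: [-0.6, 0.0, -2.9]
gripper_width: 46.0
```

Call:
play_rows --pt "0 0 -0.001 0 0.4" --pt "0 0 -0.0015 0 0.4" --pt "0 0 -0.002 0 0.4" --pt "0 0 -0.002 0 0.4" --pt "0 0 -0.002 0 0.4" --pt "0 0 -0.002 0 0.4" --pt "0 0 -0.002 0 0.4" --pt "0 0 -0.002 0 0.4"

```text
time_s: 10.73
ee_pos: [499.4, -185.8, 62.0]
ee_rot: [63.3, 90.0, -22.4]
force: [0.0, 0.2, 0.1]
gripper_width: 46.1
```

Touched down (the force has dropped from -2.9 to 0.1 N). Now release.

Call:
play_rows --pt "0 0 0 0 0.55" --pt "0 0 0 0 0.6" --pt "0 0 0 0 0.7" --pt "0 0 0 0 0.8" --pt "0 0 0 0 0.9" --pt "0 0 0 0 0.9" --pt "0 0 0 0 0.9" --pt "0 0 0 0 0.9"

```text
time_s: 11.4
ee_pos: [499.3, -185.7, 61.7]
ee_rot: [89.2, 90.0, 3.5]
force: [0.2, -0.4, 0.5]
gripper_width: 82.4
```

Call:
play_rows --pt "0 0 0.01 0 0.9" --pt "0 0 0.025 0 0.9" --pt "0 0 0.04 0 0.9" --pt "0 0 0.06 0 0.9" --pt "0 0 0.08 0 0.9" --pt "0 0 0.1 0 0.9" --pt "0 0 0.115 0 0.9" --pt "0 0 0.12 0 0.9"

```text
time_s: 12.07
ee_pos: [500.8, -186.3, 185.2]
ee_rot: [64.8, 89.7, -20.9]
force: [0.2, 0.2, -0.6]
gripper_width: 82.3
```

Call:
play_rows --pt "-0.002 0.025 0 0 0.9" --pt "-0.006 0.06 0 0 0.9" --pt "-0.01 0.095 0 0 0.9" --pt "-0.014 0.13 0 0 0.9" --pt "-0.018 0.165 0 0 0.9" --pt "-0.022 0.2 0 0 0.9" --pt "-0.027 0.235 0 0 0.9" --pt "-0.032 0.27 0 0 0.9"

```text
time_s: 12.73
ee_pos: [466.5, 85.9, 181.7]
ee_rot: [-85.4, 90.0, -171.2]
force: [-0.4, -0.0, -0.2]
gripper_width: 82.1
```

Call:
play_rows --pt "-0.005 0.035 0 0 0.9" --pt "-0.01 0.07 0 0 0.9" --pt "-0.015 0.105 0 0 0.9" --pt "-0.02 0.135 0 0 0.9" --pt "-0.025 0.16 0 0 0.9" --pt "-0.03 0.175 0 0 0.9" --pt "-0.03 0.18 0 0 0.9" --pt "-0.03 0.18 0 0 0.9"

```text
time_s: 13.4
ee_pos: [437.0, 265.0, 181.5]
ee_rot: [-34.1, 90.0, -119.6]
force: [0.8, 1.1, -0.5]
gripper_width: 82.0
```

```bash
python3 - <<'E'
from h import *
from workcell import grab_frame
st=show([424,356,57,4.3]); f=grab_frame("wrist"); cv2.imwrite("pics/w5.png",f["img"]); pickle.dump((f,st),open("w5.pkl","wb"))
f=grab_frame("top"); cv2.imwrite("pics/t5.png",f["img"]); pickle.dump(f,open("t5.pkl","wb"))
E
```

```text
t 13.4 ee [437.  265.  181.5] jaw 4.42 toolx [-0. -0. -1.] q [30.  12.3 97.2 -0.  70.5 25.5] F [ 0.8  1.1 -0.5] w 82.0
delta mm [ -13.    91.  -124.5] turn -0.12 deg -0.002
```

View pics/w5.png

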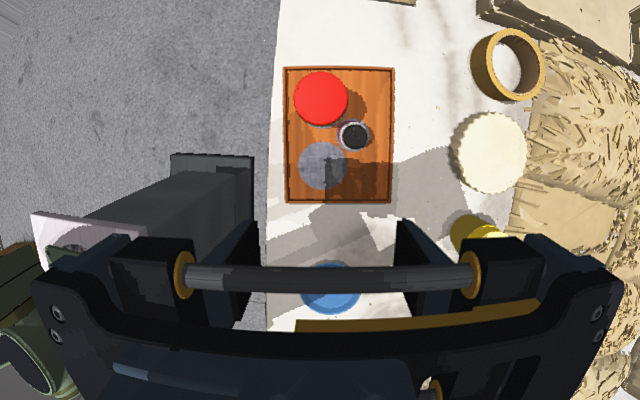

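View pics/t5.png

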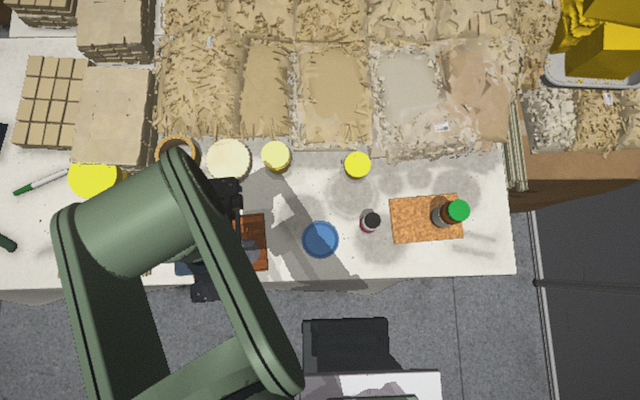

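The green jar stands on the cork, with its lid at (459,210) in the top view. Its empty pad shows at wrist (322,166), and the ink bottle is still in place.

```bash
python3 - <<'E'
from h import *
f,st=pickle.load(open("w5.pkl","rb"))
hsv=cv2.cvtColor(f["img"],cv2.COLOR_BGR2HSV)
m=cv2.inRange(hsv,(0,200,120),(5,255,255))|cv2.inRange(hsv,(174,150,120),(180,255,255))
n,l,s,c=cv2.connectedComponentsWithStats(m); i=1+np.argmax(s[1:,4]); cn=max(cv2.findContours((l==i).astype(np.uint8),0,1)[0],key=len)[:,0]
print(cv2.minEnclosingCircle(wunproj(f,st,cn,118)[:,:2].astype(np.float32)))
print(wunproj(f,st,[[322.5,166]],4))
t=pickle.load(open("t5.pkl","rb")); print(unproj(t,[[458.5,210]],128))
E
```

```text
((423.76251220703125, 355.7463073730469), 23.65243148803711)
[[430.00710482 277.37270707   4.        ]]
[[ 497.77676101 -183.51966363  128.        ]]
```

Call:
play_rows --pt "-0.003 0.02 0 0 0.9" --pt "-0.007 0.045 0 0 0.9" --pt "-0.01 0.07 0 0 0.9" --pt "-0.013 0.085 0 0 0.9" --pt "-0.013 0.091 0 0 0.9" --pt "-0.013 0.091 0 0 0.9" --pt "-0.013 0.091 -0.01 0 0.9" --pt "-0.013 0.091 -0.025 0 0.9"

```text
time_s: 14.17
ee_pos: [425.6, 354.4, 157.4]
ee_rot: [111.2, 89.8, 25.4]
force: [0.2, 0.7, -0.2]
gripper_width: 81.9
```

Call:
play_rows --pt "0 0 -0.01 0 0.9" --pt "0 0 -0.02 0 0.9" --pt "0 0 -0.03 0 0.9" --pt "0 0 -0.04 0 0.9" --pt "0 0 -0.05 0 0.9" --pt "0 0 -0.05 0 0.9" --pt "0 0 -0.05 0 0.9" --pt "0 0 -0.05 0 0.9"

```text
time_s: 14.83
ee_pos: [424.6, 355.6, 107.1]
ee_rot: [120.5, 89.9, 34.8]
force: [-0.1, -0.0, 0.6]
gripper_width: 82.2
```

```bash
python3 - <<'E'
from h import *
from workcell import grab_frame
st=show([423.8,355.8,57,4.3]); f=grab_frame("wrist"); cv2.imwrite("pics/w6.png",f["img"])
E
```

```text
t 14.83 ee [424.6 355.6 107.1] jaw 4.3 toolx [ 0.001  0.001 -1.   ] q [38.8 19.4 98.5 -0.  62.  34.5] F [-0.1 -0.   0.6] w 82.2
delta mm [ -0.8   0.2 -50.1] turn -0.0 deg -0.0
```

View pics/w6.png

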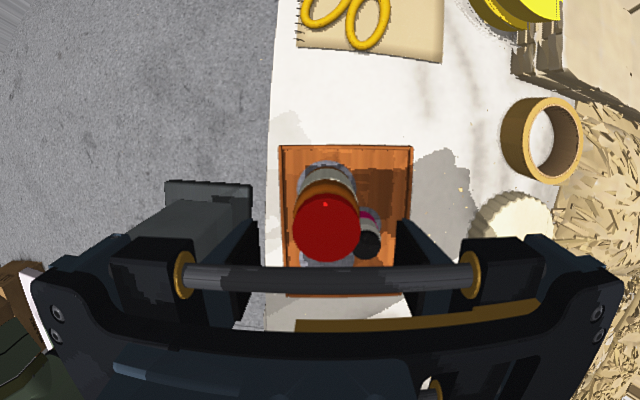

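Call:
play_rows --pt "-0.001 0 0 0.06 0.9" --pt "-0.001 0 0 0.12 0.9" --pt "-0.001 0 -0.01 0.12 0.9" --pt "-0.001 0 -0.02 0.12 0.9" --pt "-0.001 0 -0.03 0.12 0.9" --pt "-0.001 0 -0.04 0.12 0.9" --pt "-0.001 0 -0.05 0.12 0.9" --pt "-0.001 0 -0.05 0.12 0.9"

```text
time_s: 15.55
ee_pos: [421.8, 354.1, 54.0]
ee_rot: [-61.3, 89.7, -140.1]
force: [-0.4, -0.2, 0.5]
gripper_width: 82.2
```

Call:
play_rows --pt "0 0 0 0 0.9" --pt "0 0 0 0 0.4" --pt "0 0 0 0 0.4" --pt "0 0 0 0 0.4" --pt "0 0 0 0 0.4" --pt "0 0 0 0 0.4" --pt "0 0 0 0 0.4" --pt "0 0 0 0 0.4"

```text
time_s: 16.22
ee_pos: [423.5, 355.4, 56.9]
ee_rot: [104.2, 90.0, 25.4]
force: [1.3, 0.4, -0.4]
gripper_width: 46.1
```

Call:
play_rows --pt "0 0 0 0 0.4" --pt "0 0 0.004 0 0.4" --pt "0 0 0.01 0 0.4" --pt "0 0 0.018 0 0.4" --pt "0 0 0.026 0 0.4" --pt "0 0 0.036 0 0.4" --pt "0 0 0.046 0 0.4" --pt "0 0 0.056 0 0.4"

```text
time_s: 16.88
ee_pos: [423.5, 355.5, 114.2]
ee_rot: [117.0, 89.9, 38.2]
force: [-0.3, 0.5, -1.7]
gripper_width: 46.7
```

```bash
python3 - <<'E'
from h import *
from workcell import grab_frame
st=show([501,-106,62,11]); f=grab_frame("wrist"); cv2.imwrite("pics/w7.png",f["img"])
E
```

```text
t 16.88 ee [423.5 355.5 114.2] jaw 11.17 toolx [ 0.001  0.001 -1.   ] q [38.8 19.  98.1 -0.  62.9 27.6] F [-0.3  0.5 -1.7] w 46.7
delta mm [  77.5 -461.5  -52.2] turn -0.17 deg -0.003
```

View pics/w7.png

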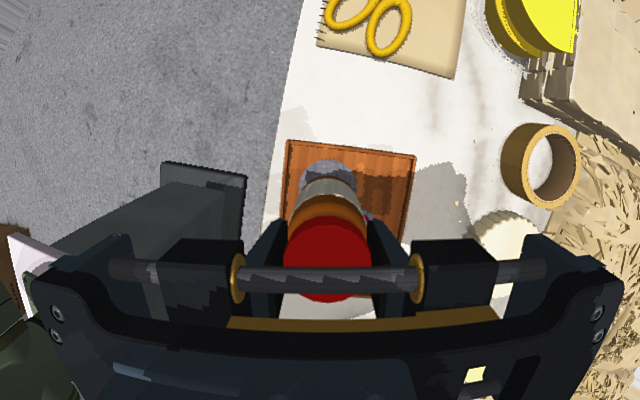

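Call:
play_rows --pt "0 0 0.012 0 0.4" --pt "0 0 0.026 0 0.4" --pt "0.0 -0.005 0.04 0 0.4" --pt "0.002 -0.015 0.05 0 0.4" --pt "0.005 -0.035 0.058 0 0.4" --pt "0.01 -0.06 0.06 0 0.4" --pt "0.015 -0.09 0.06 0 0.4" --pt "0.02 -0.12 0.06 0 0.4"

```text
time_s: 17.6
ee_pos: [443.3, 233.8, 173.2]
ee_rot: [71.7, 90.0, -7.1]
force: [1.4, -0.4, -1.9]
gripper_width: 46.8
```

Call:
play_rows --pt "0.005 -0.03 0 0 0.4" --pt "0.01 -0.06 0 0 0.4" --pt "0.015 -0.09 0 0 0.4" --pt "0.02 -0.12 0 0 0.4" --pt "0.025 -0.15 0 0 0.4" --pt "0.03 -0.18 0 0 0.4" --pt "0.035 -0.21 0 0 0.4" --pt "0.04 -0.24 0 0 0.4"

```text
time_s: 18.27
ee_pos: [482.9, -6.7, 173.1]
ee_rot: [41.7, 90.0, -37.2]
force: [0.5, -0.0, -2.5]
gripper_width: 46.1
```

Call:
play_rows --pt "0.006 -0.028 0 0 0.4" --pt "0.012 -0.056 0 0 0.4" --pt "0.016 -0.08 0 0 0.4" --pt "0.018 -0.095 0 0 0.4" --pt "0.018 -0.1 0 0 0.4" --pt "0.018 -0.1 0 0 0.4" --pt "0.018 -0.1 0 0 0.4" --pt "0.018 -0.1 0 0 0.4"

```text
time_s: 18.93
ee_pos: [500.9, -103.8, 172.8]
ee_rot: [-168.1, 90.0, 113.1]
force: [-0.3, 0.2, -2.5]
gripper_width: 46.4
```

```bash
python3 - <<'E'
from h import *
from workcell import grab_frame
st=show([501,-106,62,11]); f=grab_frame("wrist"); cv2.imwrite("pics/w8.png",f["img"])
E
```

```text
t 18.93 ee [ 500.9 -103.8  172.8] jaw 11.22 toolx [-0.     0.001 -1.   ] q [-13.   12.7  98.    0.   69.3 -24.2] F [-0.3  0.2 -2.5] w 46.4
delta mm [ 1.000e-01 -2.200e+00 -1.108e+02] turn -0.22 deg -0.0038
```

View pics/w8.png

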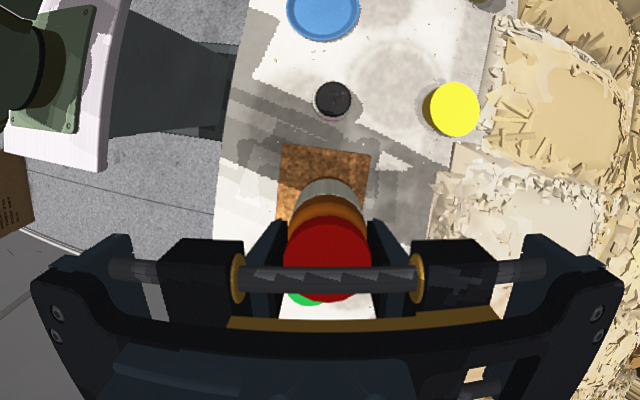

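Call:
play_rows --pt "0 -0.001 -0.012 0 0.4" --pt "0 -0.001 -0.026 0 0.4" --pt "0 -0.001 -0.04 0 0.4" --pt "0 -0.001 -0.054 0 0.4" --pt "0 -0.001 -0.068 0 0.4" --pt "0 -0.001 -0.082 0 0.4" --pt "0 -0.001 -0.094 0 0.4" --pt "0 -0.001 -0.098 0 0.4"

```text
time_s: 19.65
ee_pos: [500.0, -104.4, 73.2]
ee_rot: [-117.7, 89.8, 163.5]
force: [0.1, -0.5, -2.4]
gripper_width: 46.7
```

Call:
play_rows --pt "0 0 0 0 0.4" --pt "0 0 -0.003 0 0.4" --pt "0 0 -0.006 0 0.4" --pt "0 0 -0.009 0 0.4" --pt "0 0 -0.011 0 0.4" --pt "0 0 -0.012 0 0.4" --pt "0 0 -0.013 0 0.4" --pt "0 0 -0.013 0 0.4"

```text
time_s: 20.32
ee_pos: [501.3, -105.7, 61.7]
ee_rot: [-144.2, 90.0, 137.0]
force: [-1.0, 0.1, -3.3]
gripper_width: 46.4
```

Call:
play_rows --pt "0 0 -0.0005 0 0.4" --pt "0 0 -0.001 0 0.4" --pt "0 0 -0.001 0 0.4" --pt "0 0 -0.001 0 0.4" --pt "0 0 -0.001 0 0.4" --pt "0 0 -0.001 0 0.4" --pt "0 0 -0.001 0 0.4" --pt "0 0 -0.001 0 0.4"

```text
time_s: 20.98
ee_pos: [501.5, -105.8, 61.0]
ee_rot: [62.8, 90.0, -16.0]
force: [-0.3, -0.6, 0.2]
gripper_width: 46.6
```

Touched down. I'll release, retreat, and go to the ink bottle at about (462,320).

Call:
play_rows --pt "0 0 0 0 0.55" --pt "0 0 0 0 0.6" --pt "0 0 0 0 0.7" --pt "0 0 0 0 0.8" --pt "0 0 0 0 0.9" --pt "0 0 0 0 0.9" --pt "0 0 0 0 0.9" --pt "0 0 0 0 0.9"

```text
time_s: 21.65
ee_pos: [501.3, -105.7, 60.8]
ee_rot: [125.9, 90.0, 47.1]
force: [-1.0, -0.5, 0.2]
gripper_width: 81.9
```

Call:
play_rows --pt "0 0 0.01 0 0.9" --pt "0 0 0.025 0 0.9" --pt "0 0 0.04 0 0.9" --pt "0 0 0.06 0 0.9" --pt "0 0 0.08 0 0.9" --pt "0 0 0.1 0 0.9" --pt "0 0 0.115 0 0.9" --pt "0 0 0.12 0 0.9"

```text
time_s: 22.32
ee_pos: [502.9, -106.0, 184.1]
ee_rot: [66.1, 89.7, -12.8]
force: [-0.7, -0.5, -0.5]
gripper_width: 82.4
```

Call:
play_rows --pt "0 0.025 0 -0.02 0.9" --pt "-0.003 0.06 0 -0.06 0.9" --pt "-0.007 0.095 0 -0.12 0.9" --pt "-0.011 0.13 0 -0.12 0.9" --pt "-0.015 0.165 0 -0.12 0.9" --pt "-0.02 0.2 0 -0.12 0.9" --pt "-0.025 0.235 0 -0.12 0.9" --pt "-0.03 0.26 0 -0.12 0.9"

```text
time_s: 22.98
ee_pos: [470.4, 156.8, 180.6]
ee_rot: [-148.4, 90.0, 126.0]
force: [0.1, 0.1, -0.6]
gripper_width: 82.0
```

Call:
play_rows --pt "-0.002 0.03 0 0 0.9" --pt "-0.005 0.055 0 0 0.9" --pt "-0.007 0.075 0 0 0.9" --pt "-0.01 0.09 0 0 0.9" --pt "-0.01 0.1 0 0 0.9" --pt "-0.01 0.1 0 0 0.9" --pt "-0.01 0.1 0 0 0.9" --pt "-0.01 0.1 0 0 0.9"

```text
time_s: 23.65
ee_pos: [461.3, 253.4, 180.6]
ee_rot: [-22.9, 90.0, -108.6]
force: [0.2, -0.1, 0.6]
gripper_width: 82.2
```

```bash
python3 - <<'E'
from h import *
from workcell import grab_frame
st=show([462,320.5,20,4.3]); f=grab_frame("wrist"); cv2.imwrite("pics/w9.png",f["img"]); pickle.dump((f,st),open("w9.pkl","wb"))
f=grab_frame("scene"); cv2.imwrite("pics/s9.png",f["img"]); pickle.dump(f,open("s9.pkl","wb"))
E
```

```text
t 23.65 ee [461.3 253.4 180.6] jaw 4.26 toolx [-0.    -0.001 -1.   ] q [27.6 13.8 95.4 -0.  70.9 23.3] F [ 0.2 -0.1  0.6] w 82.2
delta mm [   0.7   67.1 -160.6] turn 0.04 deg 0.0006
```

View pics/w9.png

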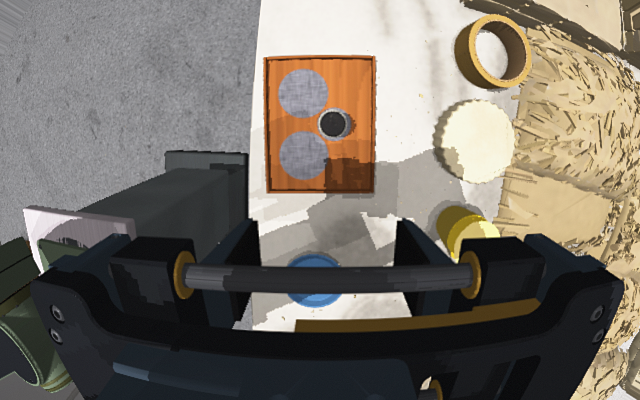

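View pics/s9.png

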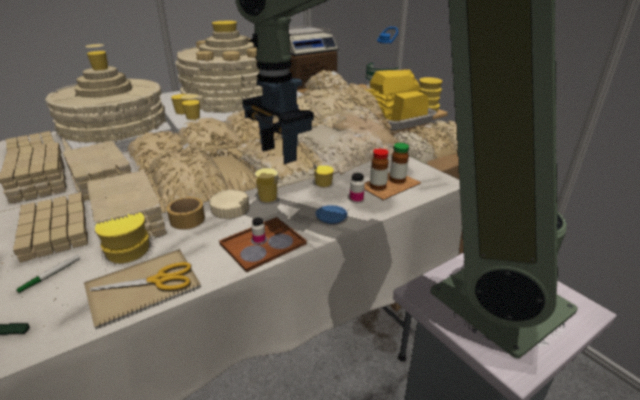

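Both jars stand on the cork, at scene (380,170) and (400,163). The ink bottle stands alone in the tray at wrist (333,124). Now I measure the ink bottle and saucer, and check both bottles in a crop.

```bash
python3 - <<'E'
from h import *
s=pickle.load(open("s9.pkl","rb")); cv2.imwrite("pics/c9.png",cv2.resize(s["img"][150:280,210:430],None,fx=3.6,fy=3.6,interpolation=cv2.INTER_CUBIC))
f,st=pickle.load(open("w9.pkl","rb"))
hsv=cv2.cvtColor(f["img"],cv2.COLOR_BGR2HSV)
def big(m,roi):
    x0,x1,y0,y1=roi; mm=np.zeros_like(m); mm[y0:y1,x0:x1]=m[y0:y1,x0:x1]
    n,l,ss,c=cv2.connectedComponentsWithStats(mm); i=1+np.argmax(ss[1:,4]); return max(cv2.findContours((l==i).astype(np.uint8),0,1)[0],key=len)[:,0]
for n,m,roi,z in [("cap",cv2.inRange(hsv,(0,0,0),(180,255,75)),(312,355,105,142),66),("padL",cv2.inRange(hsv,(0,0,60),(180,70,220)),(270,335,62,125),4),("padR",cv2.inRange(hsv,(0,0,50),(180,70,220)),(270,330,125,182),4)]:
    c=big(m,roi); P=wunproj(f,st,c,z)[:,:2].astype(np.float32); print(n,cv2.minEnclosingCircle(P),cv2.fitEllipse(P))
E
```

```text
cap ((462.05194091796875, 321.0968322753906), 13.011143684387207) ((461.6825866699219, 321.15435791015625), (24.189895629882812, 25.03623390197754), 9.722638130187988)
padL ((423.364990234375, 355.7200012207031), 30.889989852905273) ((423.3442687988281, 355.7139892578125), (60.21344757080078, 60.60468673706055), 1.5890717506408691)
padR ((429.3829040527344, 277.9188232421875), 30.90238380432129) ((429.2995300292969, 277.7996520996094), (60.259307861328125, 60.42240905761719), 128.4392852783203)
```

View pics/c9.png

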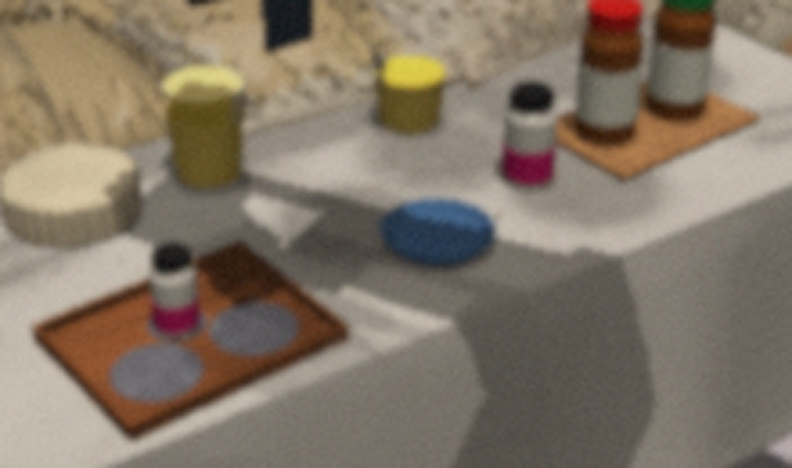

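Call:
play_rows --pt "0 0.02 0 0 0.75" --pt "0 0.045 0 0 0.75" --pt "0 0.06 -0.01 0 0.75" --pt "0 0.067 -0.025 0 0.75" --pt "0 0.067 -0.045 0 0.75" --pt "0 0.067 -0.065 0 0.75" --pt "0 0.067 -0.08 0 0.75" --pt "0 0.067 -0.085 0 0.75"

```text
time_s: 24.42
ee_pos: [459.6, 319.6, 92.5]
ee_rot: [-56.9, 89.7, -142.6]
force: [-0.2, -0.7, 0.1]
gripper_width: 68.5
```

Call:
play_rows --pt "0 0 0 0 0.75" --pt "0 0 0 0 0.75" --pt "0 0 0 0 0.75" --pt "0 0 0 0 0.75" --pt "0 0 0 0 0.75" --pt "0 0 0 0 0.75" --pt "0 0 0 0 0.75" --pt "0 0 0 0 0.75"

```text
time_s: 25.08
ee_pos: [461.4, 321.4, 96.0]
ee_rot: [113.5, 90.0, 27.8]
force: [-0.0, -0.2, -0.2]
gripper_width: 68.6
```

```bash
python3 - <<'E'
from h import *
from workcell import grab_frame
st=show([461.8,321,20,4.3]); f=grab_frame("wrist"); cv2.imwrite("pics/w10.png",f["img"]); pickle.dump((f,st),open("w10.pkl","wb"))
E
```

```text
t 25.08 ee [461.4 321.4  96. ] jaw 4.3 toolx [ 0.  0. -1.] q [33.7 20.7 98.2 -0.  61.  29.4] F [-0.  -0.2 -0.2] w 68.6
delta mm [  0.4  -0.4 -76. ] turn -0.0 deg -0.0
```

View pics/w10.png

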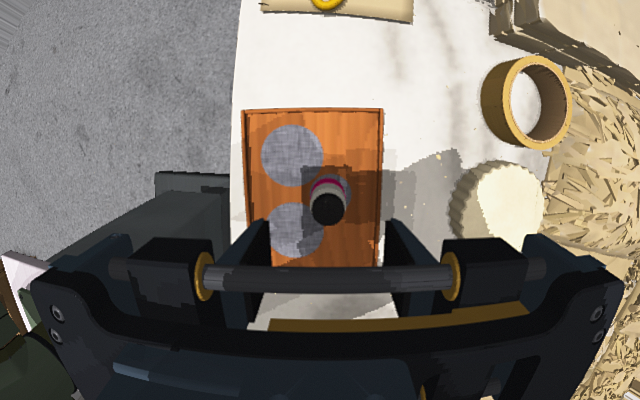

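Call:
play_rows --pt "0 0 -0.012 0 0.75" --pt "0 0 -0.026 0 0.75" --pt "0 0 -0.04 0 0.75" --pt "0 0 -0.054 0 0.75" --pt "0 0 -0.066 0 0.75" --pt "0 0 -0.073 0 0.75" --pt "0 0 -0.076 0 0.75" --pt "0 0 -0.076 0 0.75"

```text
time_s: 25.8
ee_pos: [461.1, 321.2, 19.3]
ee_rot: [-57.7, 89.9, -143.4]
force: [-0.3, 0.1, 0.4]
gripper_width: 68.7
```

Call:
play_rows --pt "0 0 0 0 0.75" --pt "0 0 0 0 0.75" --pt "0 0 0 0 0.5" --pt "0 0 0 0 0.4" --pt "0 0 0 0 0.25" --pt "0 0 0 0 0.2" --pt "0 0 0 0 0.2" --pt "0 0 0 0 0.2" --squeeze 15

```text
time_s: 26.47
ee_pos: [461.3, 321.3, 19.8]
ee_rot: [102.8, 90.0, 17.1]
force: [-0.8, -0.1, 0.6]
gripper_width: 31.5
```

Call:
play_rows --pt "0 0 0 0 0.2" --pt "0 0 0 0 0.2" --pt "0 0 0 0 0.2" --pt "0 0 0 0 0.2" --pt "0 0 0.005 0 0.2" --pt "0 0 0.01 0 0.2" --pt "0 0 0.02 0 0.2" --pt "0 0 0.03 0 0.2"

```text
time_s: 27.13
ee_pos: [461.3, 321.3, 50.8]
ee_rot: [103.3, 90.0, 17.6]
force: [-0.1, 1.3, 0.7]
gripper_width: 18.3
```

```bash
python3 - <<'E'
from h import *
from workcell import grab_frame
st=show([453.4,104.8,21,4.3]); f=grab_frame("wrist"); cv2.imwrite("pics/w11.png",f["img"]); pickle.dump((f,st),open("w11.pkl","wb"))
E
```

```text
t 27.13 ee [461.3 321.3  50.8] jaw 4.3 toolx [ 0.  0. -1.] q [ 33.7  23.3 101.5  -0.   55.1  29.4] F [-0.1  1.3  0.7] w 18.3
delta mm [  -7.9 -216.5  -29.8] turn 0.0 deg 0.0
```

View pics/w11.png

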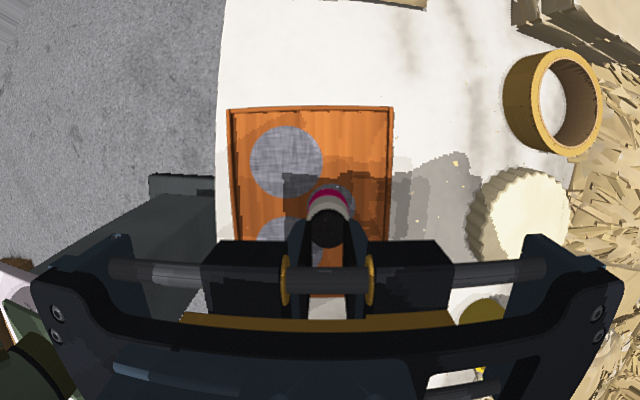

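```bash
python3 - <<'E'
from h import *
from workcell import grab_frame
cv2.imwrite("pics/w11c.png",cv2.resize(cv2.imread("pics/w11.png")[150:330,220:440],None,fx=3.5,fy=3.5,interpolation=cv2.INTER_CUBIC))
f=grab_frame("scene"); pickle.dump(f,open("s11.pkl","wb")); cv2.imwrite("pics/s11.png",cv2.resize(f["img"][130:280,200:420],None,fx=3.5,fy=3.5,interpolation=cv2.INTER_CUBIC))
E
```

```text
(no output)
```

View pics/w11c.png

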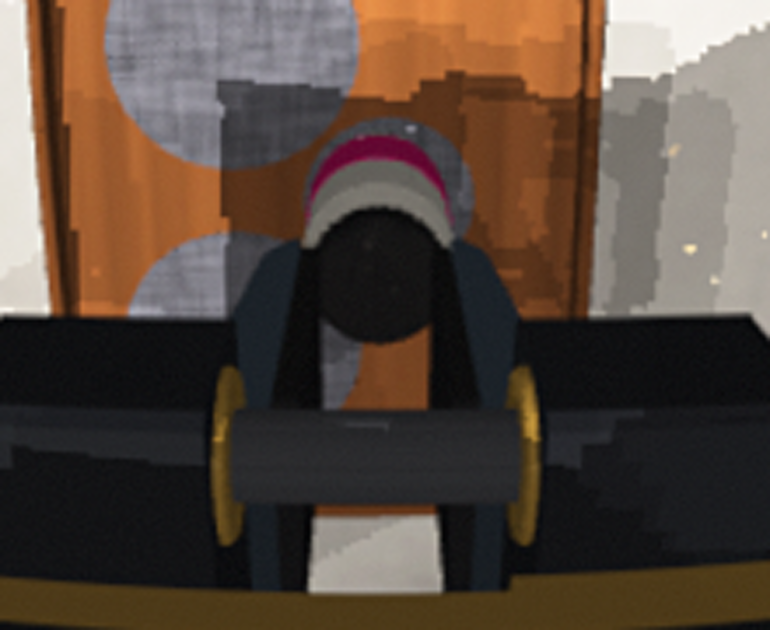

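View pics/s11.png

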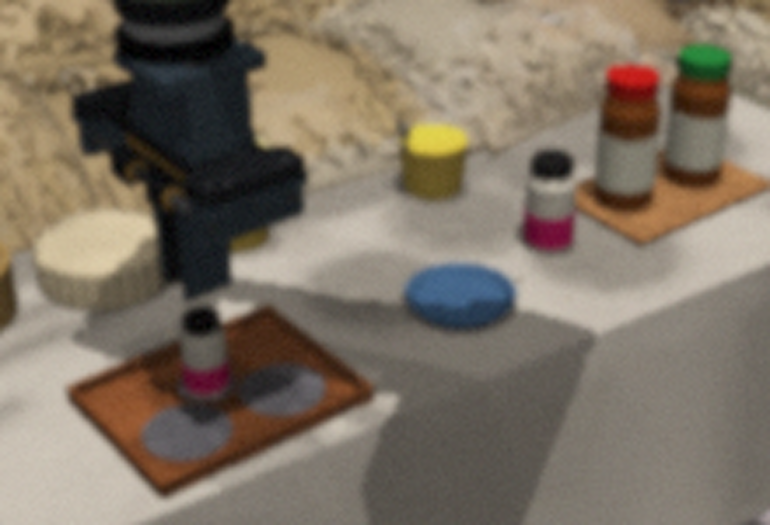

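```bash
python3 - <<'E'
from h import *
f,st=pickle.load(open("w11.pkl","rb"))
print(wunproj(f,st,[[328,228.6]],66))
# project predicted finger pad/bottle
print(wproj(f,st,[[461.8,321,66],[461.8,321,97]]), f["cy"])
s9=pickle.load(open("s9.pkl","rb"));s=pickle.load(open("s11.pkl","rb"))
for q in (s9,s):
    hsv=cv2.cvtColor(q["img"],cv2.COLOR_BGR2HSV); m=cv2.inRange(hsv,(150,80,40),(178,255,255)); m[:,:240]=0;m[:,285:]=0;m[:220]=0;m[260:]=0
    mm=cv2.moments(m,True); print(mm["m10"]/mm["m00"],mm["m01"]/mm["m00"],mm["m00"])
from workcell import sensors
show()
E
```

```text
[[461.76247428 322.98442125  66.        ]]
[[327.83039626 231.36637129]
 [327.91002522 250.73526471]] 200.56790184441715
258.6082474226804 238.2164948453608 97.0
258.73636363636365 238.27272727272728 110.0
t 27.23 ee [462.9 322.4  52.3] jaw 4.29 toolx [ 0.004  0.003 -1.   ] q [ 33.7  23.2 101.4  -0.   55.   29.4] F [-0.6  0.1 -0.1] w 18.4
```

```bash
python3 - <<'E'
from h import *
f,st=pickle.load(open("w11.pkl","rb"))
R=tool(st);p=np.array(st["ee_pos"])
for hw in (9.15,12.5,16.5):
  for zz in (16,-16):
    for back in (0,-19,-40):
      P=p+R@np.array([back,hw,zz]); Q=p+R@np.array([back,-hw,zz]); print(hw,zz,back,P.round(0),((wproj(f,st,[P,Q])-[220,150])*3.5).round(0).tolist())
E
```

```text
9.15 16 0 [472. 306.  51.] [[419.0, 328.0], [331.0, 328.0]]
9.15 16 -19 [472. 306.  70.] [[422.0, 367.0], [328.0, 367.0]]
9.15 16 -40 [472. 306.  91.] [[427.0, 418.0], [323.0, 418.0]]
9.15 -16 0 [469. 338.  51.] [[421.0, 181.0], [329.0, 181.0]]
9.15 -16 -19 [469. 338.  70.] [[425.0, 209.0], [325.0, 209.0]]
9.15 -16 -40 [469. 338.  91.] [[431.0, 246.0], [320.0, 246.0]]
12.5 16 0 [475. 306.  51.] [[435.0, 328.0], [316.0, 328.0]]
12.5 16 -19 [475. 306.  70.] [[440.0, 367.0], [310.0, 367.0]]
12.5 16 -40 [475. 306.  91.] [[446.0, 418.0], [304.0, 418.0]]
12.5 -16 0 [473. 338.  51.] [[438.0, 181.0], [313.0, 181.0]]
12.5 -16 -19 [473. 338.  70.] [[443.0, 209.0], [307.0, 209.0]]
12.5 -16 -40 [473. 338.  91.] [[451.0, 246.0], [299.0, 246.0]]
16.5 16 0 [479. 307.  51.] [[454.0, 328.0], [296.0, 328.0]]
16.5 16 -19 [479. 307.  70.] [[460.0, 367.0], [290.0, 367.0]]
16.5 16 -40 [479. 307.  91.] [[469.0, 418.0], [281.0, 418.0]]
16.5 -16 0 [477. 339.  51.] [[457.0, 181.0], [293.0, 181.0]]
16.5 -16 -19 [477. 339.  70.] [[465.0, 209.0], [285.0, 209.0]]
16.5 -16 -40 [477. 339.  91.] [[475.0, 246.0], [275.0, 246.0]]
```

```bash
python3 - <<'E'
from h import *
f,st=pickle.load(open("w10.pkl","rb"))
R=tool(st);p=np.array(st["ee_pos"])
print(st["gripper_width"])
im=cv2.resize(f["img"][150:330,220:440],None,fx=3.5,fy=3.5,interpolation=cv2.INTER_CUBIC)
for zz,c in ((16,(0,255,0)),(0,(255,255,255)),(-16,(0,0,255))):
  pts=np.array([p+R@np.array([b,s*34.3,zz]) for s in (1,-1) for b in (0,-19,-40,-60)])
  q=((wproj(f,st,pts)-[220,150])*3.5)
  for i,a in enumerate(q): cv2.circle(im,tuple(int(v) for v in a),4+ (i%4==0)*4,c,-1)
cv2.imwrite("pics/w10c.png",im)
E
```

```text
68.56155894539813
```

View pics/w10c.png

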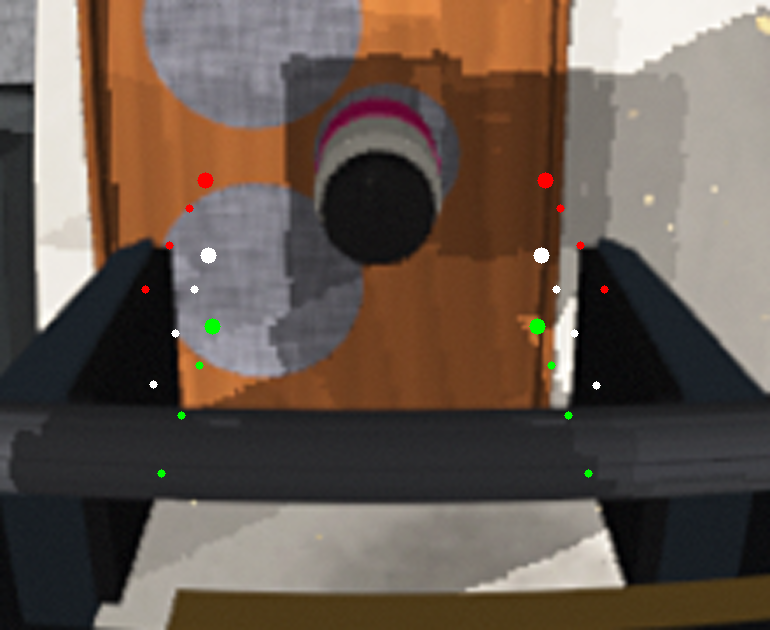

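```bash
python3 - <<'E'
from h import *
f=pickle.load(open("s11.pkl","rb")); st=pickle.load(open("w11.pkl","rb"))[1]
R=tool(st);p=np.array(st["ee_pos"])
im=cv2.resize(f["img"][130:280,200:320],None,fx=5,fy=5,interpolation=cv2.INTER_CUBIC)
for b,c in ((0,(0,0,255)),(-19,(0,255,0)),(-40,(255,255,255)),(-60,(255,0,255)),(-79,(0,255,255)),(-139,(255,255,0))):
  pts=np.array([p+R@np.array([b,s*9.2,zz]) for s in (1,-1) for zz in (16,-16)])
  for a in (proj(f,pts)-[200,130])*5: cv2.circle(im,tuple(int(v) for v in a),4,c,-1)
cv2.imwrite("pics/s11c.png",im)
f=grab=None
E
```

```text
(no output)
```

View pics/s11c.png

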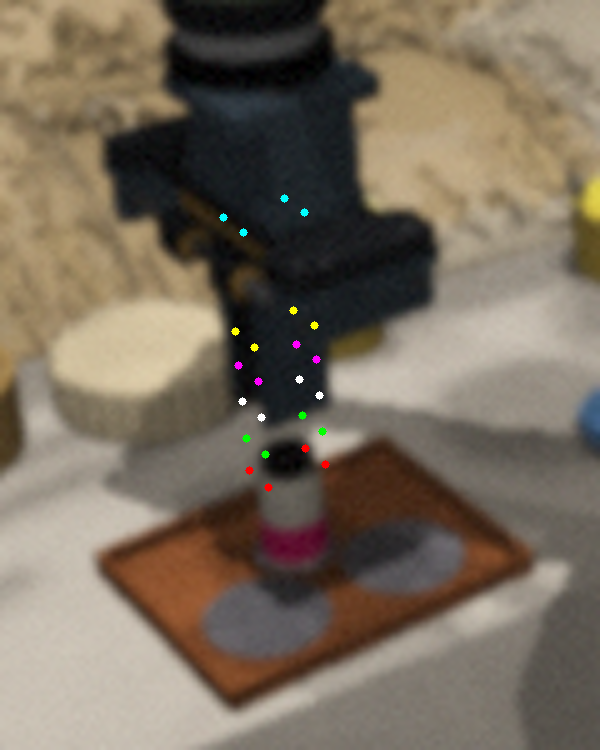

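```bash
python3 - <<'E'
from h import *
f=pickle.load(open("s11.pkl","rb")); st=pickle.load(open("w11.pkl","rb"))[1]
R=tool(st);p=np.array(st["ee_pos"])
im=cv2.resize(f["img"][100:240,200:320],None,fx=5,fy=5,interpolation=cv2.INTER_CUBIC)
for b,c in ((-40,(255,255,255)),(-79,(0,255,255)),(-99,(0,255,0)),(-119,(255,0,255))):
  hx,hz=(89,38) if b<-50 else (9.2,16)
  pts=np.array([p+R@np.array([b,s*hx,zz]) for s,zz in ((1,hz),(1,-hz),(-1,-hz),(-1,hz))])
  q=((proj(f,pts)-[200,100])*5).astype(np.int32); cv2.polylines(im,[q],True,c,1)
cv2.imwrite("pics/s11d.png",im)
E
```

```text
(no output)
```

View pics/s11d.png

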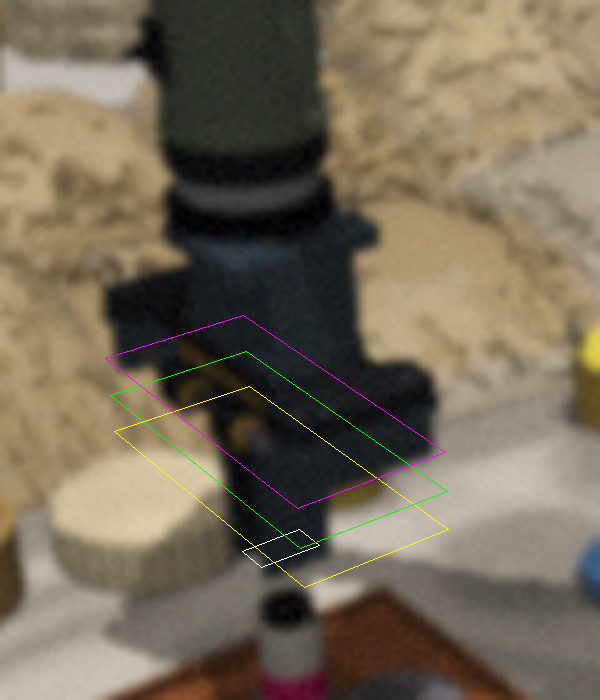

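The fingertips in both camera views sit about 38 mm behind the reported TCP. That explains the 46 mm reading on the jars, which I gripped by their 47 mm lids, and why the fingers slid off the ink cap. The bottle hasn't moved, at about (462,322). I'll allow for this offset in z: open, go 70 mm lower, and look before closing.

Call:
play_rows --pt "0 0 0.005 0 0.75" --pt "0 0 0.01 0 0.75" --pt "0 0 0.01 0 0.75" --pt "0 0 0.01 0 0.75" --pt "0 0 0.01 0 0.75" --pt "0 0 0.01 0 0.75" --pt "0 0 0.01 0 0.75" --pt "0 0 0.01 0 0.75"

```text
time_s: 27.9
ee_pos: [461.2, 321.2, 59.5]
ee_rot: [-54.9, 90.0, -140.6]
force: [-0.0, 0.8, -0.1]
gripper_width: 67.3
```

```bash
python3 - <<'E'
from h import *
from workcell import grab_frame
st=show([461.8,321.8,-17,4.3]); f=grab_frame("wrist"); cv2.imwrite("pics/w12.png",f["img"]); pickle.dump((f,st),open("w12.pkl","wb"))
hsv=cv2.cvtColor(f["img"],cv2.COLOR_BGR2HSV); m=cv2.inRange(hsv,(0,0,0),(180,255,70)); 
R=tool(st);p=np.array(st["ee_pos"])
im=cv2.resize(f["img"][150:330,220:440],None,fx=3.5,fy=3.5,interpolation=cv2.INTER_CUBIC)
h=st["gripper_width"]/2
for b,c in ((-34,(0,0,255)),(-38,(0,255,0)),(-42,(255,255,255))):
  for s in (1,-1):
    q=((wproj(f,st,np.array([p+R@np.array([b,s*h,zz]) for zz in (16,-16)]))-[220,150])*3.5).astype(np.int32)
    cv2.polylines(im,[q],False,c,1)
cv2.imwrite("pics/w12c.png",im)
E
```

```text
t 27.9 ee [461.2 321.2  59.5] jaw 4.3 toolx [-0. -0. -1.] q [ 33.7  22.8 100.9  -0.   56.3  29.4] F [-0.   0.8 -0.1] w 67.3
delta mm [  0.6   0.6 -76.5] turn 0.0 deg 0.0001
```

View pics/w12c.png

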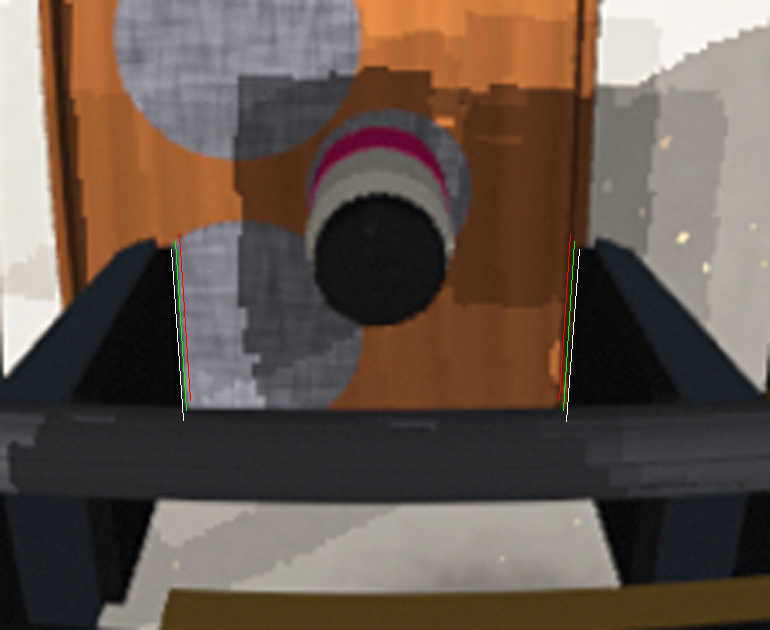

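Call:
play_rows --pt "0 0.001 -0.01 0 0.75" --pt "0 0.001 -0.022 0 0.75" --pt "0 0.001 -0.034 0 0.75" --pt "0 0.001 -0.046 0 0.75" --pt "0 0.001 -0.056 0 0.75" --pt "0 0.001 -0.06 0 0.75" --pt "0 0.001 -0.06 0 0.75" --pt "0 0.001 -0.06 0 0.75"

```text
time_s: 28.62
ee_pos: [461.4, 322.4, -0.4]
ee_rot: [-31.7, 90.0, -117.4]
force: [0.8, -0.1, 0.4]
gripper_width: 68.1
```

```bash
python3 - <<'E'
from h import *
from workcell import grab_frame
st=show([461.8,321.8,-17,4.3]); f=grab_frame("scene"); s=f
p=np.array(st["ee_pos"]);R=tool(st)
im=cv2.resize(f["img"][150:290,200:320],None,fx=5,fy=5,interpolation=cv2.INTER_CUBIC)
for b,c in ((-36,(0,0,255)),(-39,(0,255,0)),(-42,(255,255,255))):
  for sg in (1,-1):
    h=st["gripper_width"]/2
    q=((proj(f,np.array([p+R@np.array([b,sg*h,zz]) for zz in (16,-16)]))-[200,150])*5).astype(np.int32)
    cv2.polylines(im,[q],False,c,1)
cv2.imwrite("pics/s13.png",im)
E
```

```text
t 28.62 ee [ 4.614e+02  3.224e+02 -4.000e-01] jaw 4.3 toolx [-0. -0. -1.] q [ 33.8  26.8 104.6  -0.   48.5  29.5] F [ 0.8 -0.1  0.4] w 68.1
delta mm [  0.4  -0.6 -16.6] turn 0.0 deg 0.0
```

View pics/s13.png

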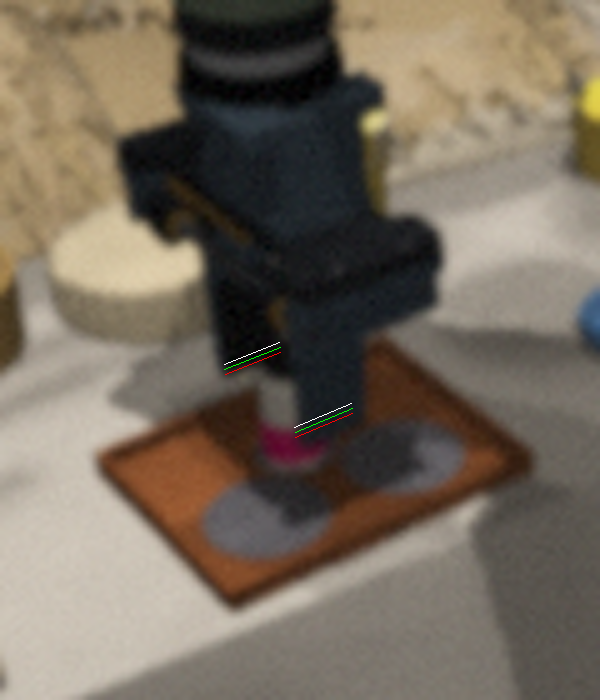

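Call:
play_rows --pt "0 -0.0005 -0.004 0 0.75" --pt "0 -0.0005 -0.008 0 0.75" --pt "0 -0.0005 -0.012 0 0.75" --pt "0 -0.0005 -0.015 0 0.75" --pt "0 -0.0005 -0.016 0 0.75" --pt "0 -0.0005 -0.016 0 0.75" --pt "0 -0.0005 -0.016 0 0.6" --pt "0 -0.0005 -0.016 0 0.5"

```text
time_s: 29.33
ee_pos: [461.5, 321.9, -16.1]
ee_rot: [112.4, 90.0, 26.7]
force: [0.2, 0.3, 0.9]
gripper_width: 57.8
```

Call:
play_rows --pt "0 0 0 0 0.4" --pt "0 0 0 0 0.3" --pt "0 0 0 0 0.2" --pt "0 0 0 0 0.2" --pt "0 0 0 0 0.2" --pt "0 0 0 0 0.2" --pt "0 0 0 0 0.2" --pt "0 0 0 0 0.2" --squeeze 15

```text
time_s: 30.0
ee_pos: [461.4, 321.9, -16.1]
ee_rot: [111.2, 90.0, 25.5]
force: [-0.1, -0.3, 0.8]
gripper_width: 31.0
```

Call:
play_rows --pt "0 0 0 0 0.2" --pt "0 0 0 0 0.2" --pt "0 0 0 0 0.2" --pt "0 0 0 0 0.2" --pt "0 0 0 0 0.2" --pt "0 0 0.003 0 0.2" --pt "0 0 0.007 0 0.2" --pt "0 0 0.01 0 0.2"

```text
time_s: 30.67
ee_pos: [461.2, 321.8, -6.0]
ee_rot: [-53.7, 90.0, -139.4]
force: [0.4, 0.1, -0.4]
gripper_width: 31.1
```

Call:
play_rows --pt "0 0 0.012 0 0.2" --pt "0 0 0.026 0 0.2" --pt "0 0 0.04 0 0.2" --pt "0 -0.006 0.054 0 0.2" --pt "0 -0.018 0.065 0 0.2" --pt "-0.001 -0.036 0.07 0 0.2" --pt "-0.002 -0.058 0.07 0 0.2" --pt "-0.003 -0.082 0.07 0 0.2"

```text
time_s: 31.33
ee_pos: [458.3, 238.9, 64.5]
ee_rot: [101.8, 89.9, 16.1]
force: [-0.4, -0.7, -0.5]
gripper_width: 31.0
```

Call:
play_rows --pt "-0.001 -0.025 0 0 0.2" --pt "-0.002 -0.05 0 0 0.2" --pt "-0.003 -0.075 0 0 0.2" --pt "-0.004 -0.1 0 0 0.2" --pt "-0.005 -0.12 0 0 0.2" --pt "-0.005 -0.132 0 0 0.2" --pt "-0.005 -0.135 0 0 0.2" --pt "-0.005 -0.135 0 0 0.2"

```text
time_s: 32.0
ee_pos: [453.1, 103.9, 64.0]
ee_rot: [107.8, 90.0, 22.0]
force: [-1.2, 0.5, -1.2]
gripper_width: 31.3
```

Call:
play_rows --pt "0 0 0 0 0.2" --pt "0 0 0 0 0.2" --pt "0 0 0 0 0.2" --pt "0 0 0 0 0.2" --pt "0 0 -0.01 0 0.2" --pt "0 0 -0.02 0 0.2" --pt "0 0 -0.03 0 0.2" --pt "0 0 -0.03 0 0.2"

```text
time_s: 32.67
ee_pos: [451.8, 104.9, 32.2]
ee_rot: [-82.3, 89.8, -168.0]
force: [-0.5, -0.7, -0.3]
gripper_width: 31.5
```

```bash
python3 - <<'E'
from h import *
from workcell import grab_frame
st=show([453.4,104.8,-15,4.3]); f=grab_frame("wrist"); cv2.imwrite("pics/w14.png",f["img"]); pickle.dump((f,st),open("w14.pkl","wb"))
g=grab_frame("scene"); cv2.imwrite("pics/s14.png",cv2.resize(g["img"][130:280,230:430],None,fx=4,fy=4,interpolation=cv2.INTER_CUBIC))
E
```

```text
t 32.67 ee [451.8 104.9  32.2] jaw 4.35 toolx [-0.004 -0.001 -1.   ] q [ 11.7  17.1 115.3  -0.   47.8   7.3] F [-0.5 -0.7 -0.3] w 31.5
delta mm [  1.6  -0.1 -47.2] turn -0.05 deg -0.0008
```

View pics/w14.png

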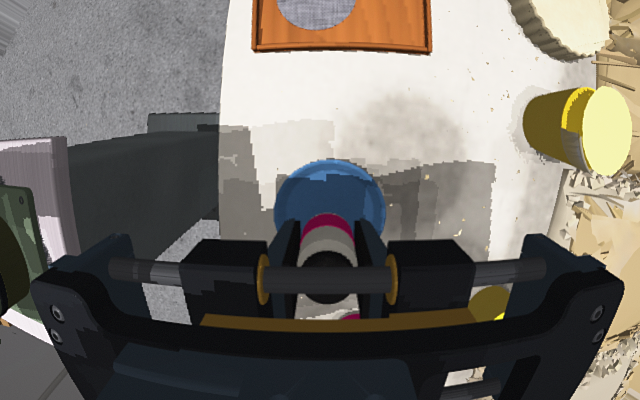

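View pics/s14.png

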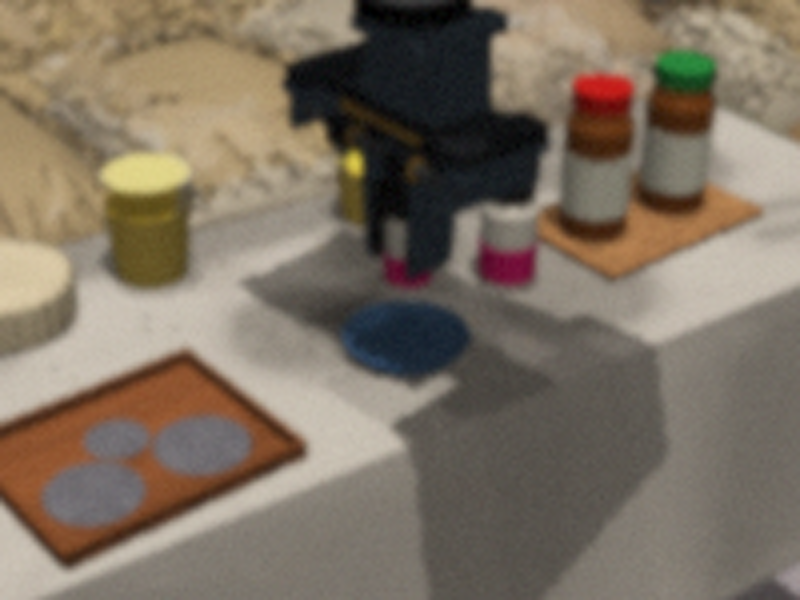

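Call:
play_rows --pt "0 0 0 0 0.2" --pt "0 0 -0.008 0 0.2" --pt "0 0 -0.016 0 0.2" --pt "0 0 -0.024 0 0.2" --pt "0 0 -0.032 0 0.2" --pt "0 0 -0.038 0 0.2" --pt "0 0 -0.042 0 0.2" --pt "0 0 -0.042 0 0.2"

```text
time_s: 33.43
ee_pos: [452.5, 104.6, -9.3]
ee_rot: [-82.3, 89.9, -168.0]
force: [-0.8, -0.8, -0.6]
gripper_width: 31.4
```

Call:
play_rows --pt "0 0 0 0 0.2" --pt "0 0 0 0 0.2" --pt "0 0 -0.001 0 0.2" --pt "0 0 -0.002 0 0.2" --pt "0 0 -0.003 0 0.2" --pt "0 0 -0.004 0 0.2" --pt "0 0 -0.004 0 0.2" --pt "0 0 -0.004 0 0.2"

```text
time_s: 34.1
ee_pos: [453.2, 104.8, -12.3]
ee_rot: [-85.0, 90.0, -170.7]
force: [0.0, 0.2, -1.8]
gripper_width: 31.0
```

Call:
play_rows --pt "0 0 -0.0005 0 0.2" --pt "0 0 -0.001 0 0.2" --pt "0 0 -0.0015 0 0.2" --pt "0 0 -0.002 0 0.2" --pt "0 0 -0.0025 0 0.2" --pt "0 0 -0.0025 0 0.2" --pt "0 0 -0.0025 0 0.2" --pt "0 0 -0.0025 0 0.2"

```text
time_s: 34.77
ee_pos: [453.3, 104.8, -14.7]
ee_rot: [96.4, 90.0, 10.7]
force: [0.6, 0.5, -1.1]
gripper_width: 31.3
```

```bash
python3 - <<'E'
from h import *
from workcell import grab_frame
st=show([453.4,104.8,-15,4.3]); f=grab_frame("wrist"); cv2.imwrite("pics/w15.png",f["img"][120:360,200:460])
g=grab_frame("scene"); cv2.imwrite("pics/s15.png",cv2.resize(g["img"][150:250,270:390],None,fx=5,fy=5,interpolation=cv2.INTER_CUBIC))
E
```

```text
t 34.77 ee [453.3 104.8 -14.7] jaw 4.3 toolx [ 0.  0. -1.] q [ 11.6  21.1 118.3  -0.   40.5   7.3] F [ 0.6  0.5 -1.1] w 31.3
delta mm [ 0.1 -0.  -0.3] turn 0.0 deg 0.0001
```

View pics/s15.png

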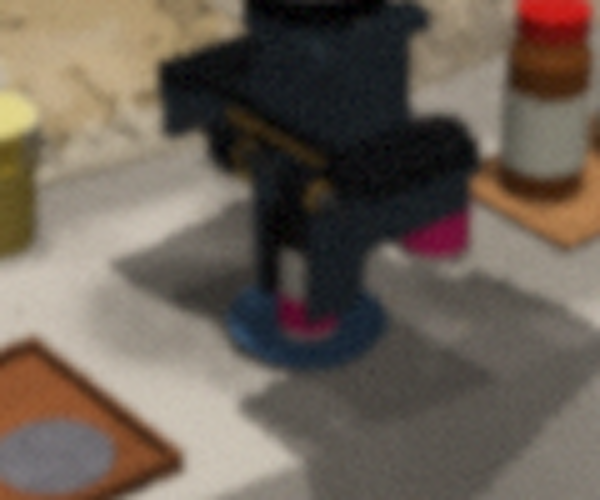

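Call:
play_rows --pt "0 0 -0.0005 0 0.2" --pt "0 0 -0.001 0 0.2" --pt "0 0 -0.001 0 0.2" --pt "0 0 -0.001 0 0.2" --pt "0 0 -0.001 0 0.2" --pt "0 0 -0.001 0 0.2" --pt "0 0 -0.001 0 0.2" --pt "0 0 -0.001 0 0.2"

```text
time_s: 35.53
ee_pos: [453.4, 104.8, -15.2]
ee_rot: [97.0, 90.0, 11.3]
force: [-1.6, 0.2, 6.3]
gripper_width: 30.9
```

Contact is firm (+6 N). Back up 0.5 mm, then release gently and rise.

Call:
play_rows --pt "0 0 0.0005 0 0.2" --pt "0 0 0.0005 0 0.35" --pt "0 0 0.0005 0 0.4" --pt "0 0 0.0005 0 0.5" --pt "0 0 0.0005 0 0.6" --pt "0 0 0.0005 0 0.7" --pt "0 0 0.0005 0 0.75" --pt "0 0 0.0005 0 0.75"

```text
time_s: 36.2
ee_pos: [453.3, 104.8, -15.3]
ee_rot: [51.2, 90.0, -34.5]
force: [-0.0, -0.0, 0.4]
gripper_width: 66.8
```

Call:
play_rows --pt "0 0 0 0 0.75" --pt "0 0 0.01 0 0.75" --pt "0 0 0.025 0 0.75" --pt "0 0 0.04 0 0.75" --pt "0 0 0.06 0 0.75" --pt "0 0 0.08 0 0.8" --pt "0 0 0.1 0 0.9" --pt "0 0 0.12 0 0.9"

```text
time_s: 36.87
ee_pos: [453.1, 104.8, 105.7]
ee_rot: [-74.0, 90.0, -159.7]
force: [1.1, -0.0, -0.0]
gripper_width: 81.1
```

Call:
play_rows --pt "0 -0.015 0.015 0 0.9" --pt "0 -0.04 0.03 0 0.9" --pt "0.005 -0.07 0.04 0 0.9" --pt "0.01 -0.1 0.05 0 0.9" --pt "0.015 -0.13 0.055 0 0.9" --pt "0.025 -0.155 0.055 0 0.9" --pt "0.033 -0.17 0.055 0 0.9" --pt "0.033 -0.17 0.055 0 0.9"

```text
time_s: 37.53
ee_pos: [487.7, -67.9, 159.8]
ee_rot: [47.7, 89.9, -38.2]
force: [-0.3, 0.5, 0.6]
gripper_width: 81.7
```

```bash
python3 - <<'E'
from h import *
from workcell import grab_frame
st=show([501.4,-105.7,23,4.3]); f=grab_frame("wrist"); cv2.imwrite("pics/w16.png",f["img"]); pickle.dump((f,st),open("w16.pkl","wb"))
g=grab_frame("top"); pickle.dump(g,open("t16.pkl","wb")); cv2.imwrite("pics/t16.png",cv2.resize(g["img"][130:290,180:480],None,fx=2.6,fy=2.6,interpolation=cv2.INTER_CUBIC))
E
```

```text
t 37.53 ee [487.7 -67.9 159.8] jaw 4.11 toolx [ 0.002 -0.001 -1.   ] q [-9.200e+00  1.150e+01  1.016e+02 -1.000e-01  6.680e+01 -1.330e+01] F [-0.3  0.5  0.6] w 81.7
delta mm [  13.7  -37.8 -136.8] turn 0.19 deg 0.0033
```

View pics/w16.png

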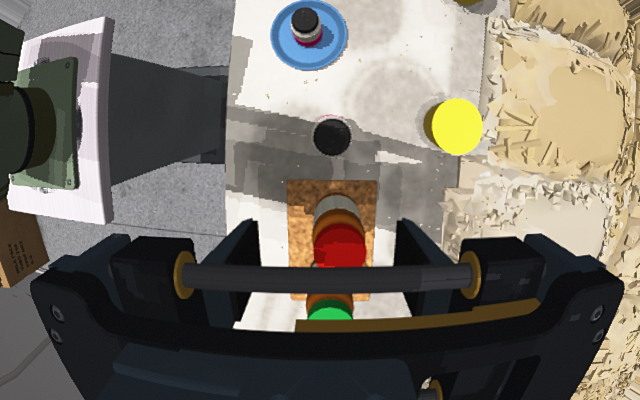

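View pics/t16.png

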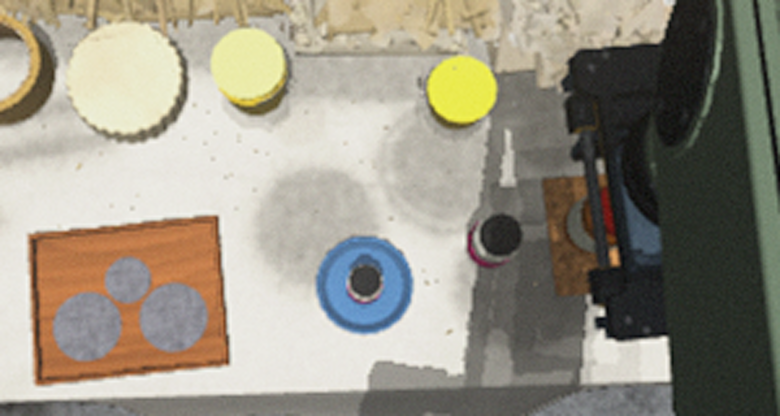

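```bash
python3 - <<'E'
from h import *
g=pickle.load(open("t16.pkl","rb")); f,st=pickle.load(open("w16.pkl","rb"))
hsv=cv2.cvtColor(g["img"],cv2.COLOR_BGR2HSV); m=cv2.inRange(hsv,(0,0,0),(180,255,75)); m[:,:300]=0;m[:,340:]=0;m[:220]=0;m[260:]=0
n,l,s,c=cv2.connectedComponentsWithStats(m); i=1+np.argmax(s[1:,4]); print(c[i],unproj(g,c[i],67))
m=cv2.inRange(hsv,(100,100,40),(120,255,255)); m[:,:290]=0;m[:,350:]=0;m[:200]=0;m[280:]=0
cn=max(cv2.findContours(m,0,1)[0],key=len)[:,0]; print(cv2.minEnclosingCircle(unproj(g,cn,12)[:,:2].astype(np.float32)))
hsv=cv2.cvtColor(f["img"],cv2.COLOR_BGR2HSV)
m=cv2.inRange(hsv,(0,0,0),(180,255,75)); m[:,:285]=0;m[:,325:]=0;m[:2]=0;m[45:]=0
n,l,s,c=cv2.connectedComponentsWithStats(m); i=1+np.argmax(s[1:,4]); print(s[i],wunproj(f,st,c[i],67))
m=cv2.inRange(hsv,(98,100,60),(120,255,255)); m[:,:260]=0;m[:,360:]=0;m[80:]=0
cn=max(cv2.findContours(m,0,1)[0],key=len)[:,0]; print(cv2.minEnclosingCircle(wunproj(f,st,cn,12)[:,:2].astype(np.float32)))
E
```

```text
[320.16326531 237.56122449] [[453.11308012 105.13151738  67.        ]]
((453.697509765625, 105.27113342285156), 43.30107116699219)
[292   8  27  26 540] [[453.66941184 102.08233784  67.        ]]
((453.6824951171875, 103.61365509033203), 43.76604461669922)
```

The ink bottle is within about 2 mm of the saucer's centre in both views. Now the red jar.

Call:
play_rows --pt "0.004 -0.012 0 0 0.9" --pt "0.008 -0.025 0 0 0.9" --pt "0.012 -0.035 0 0 0.9" --pt "0.0135 -0.038 0 0 0.9" --pt "0.0135 -0.038 -0.01 0 0.9" --pt "0.0135 -0.038 -0.02 0 0.9" --pt "0.0135 -0.038 -0.03 0 0.9" --pt "0.0135 -0.038 -0.03 0 0.9"

```text
time_s: 38.3
ee_pos: [497.5, -102.4, 126.8]
ee_rot: [-108.8, 89.7, 165.5]
force: [-0.8, -0.5, 0.6]
gripper_width: 82.0
```

Call:
play_rows --pt "0 0 0 0 0.9" --pt "0 0 0 0 0.9" --pt "0 0 -0.01 0 0.9" --pt "0 0 -0.02 0 0.9" --pt "0 0 -0.03 0 0.9" --pt "0 0 -0.04 0 0.9" --pt "0 0 -0.04 0 0.9" --pt "0 0 -0.04 0 0.9"

```text
time_s: 38.97
ee_pos: [499.2, -103.0, 88.8]
ee_rot: [-107.7, 89.9, 166.6]
force: [0.0, 0.3, 0.5]
gripper_width: 82.0
```

```bash
python3 - <<'E'
from h import *
from workcell import grab_frame
st=show([501.4,-105.7,24,4.3]); f=grab_frame("wrist"); cv2.imwrite("pics/w17.png",f["img"])
E
```

```text
t 38.97 ee [ 499.2 -103.    88.8] jaw 4.3 toolx [-0.002  0.    -1.   ] q [-13.   16.8 105.5   0.   57.8 -17.3] F [0.  0.3 0.5] w 82.0
delta mm [  2.2  -2.7 -64.8] turn 0.0 deg 0.0001
```

View pics/w17.png

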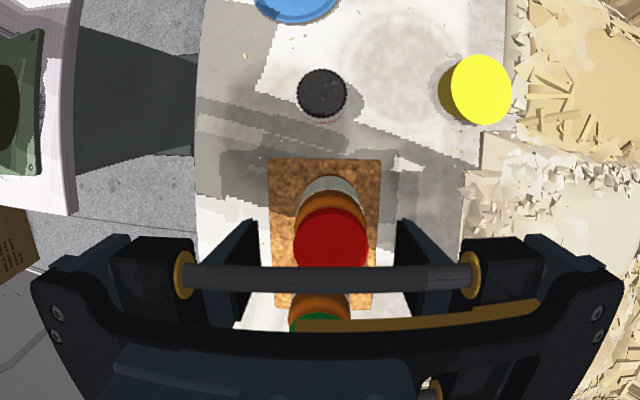

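Call:
play_rows --pt "0.0015 -0.0022 0 0 0.9" --pt "0.0015 -0.0022 -0.01 0 0.9" --pt "0.0015 -0.0022 -0.022 0 0.9" --pt "0.0015 -0.0022 -0.034 0 0.9" --pt "0.0015 -0.0022 -0.046 0 0.9" --pt "0.0015 -0.0022 -0.058 0 0.9" --pt "0.0015 -0.0022 -0.064 0 0.9" --pt "0.0015 -0.0022 -0.064 0 0.9"

```text
time_s: 39.68
ee_pos: [500.2, -105.2, 24.3]
ee_rot: [-107.7, 89.8, 166.6]
force: [-0.5, -0.1, 0.8]
gripper_width: 82.4
```

Call:
play_rows --pt "0 0 0 0 0.9" --pt "0 0 0 0 0.9" --pt "0 0 0 0 0.9" --pt "0 0 0 0 0.8" --pt "0 0 0 0 0.7" --pt "0 0 0 0 0.65" --pt "0 0 0 0 0.65" --pt "0 0 0 0 0.65" --squeeze 25

```text
time_s: 40.35
ee_pos: [501.3, -105.4, 25.9]
ee_rot: [82.1, 90.0, -3.6]
force: [-0.2, 1.0, -0.1]
gripper_width: 59.4
```

```bash
python3 - <<'E'
from h import *
from workcell import grab_frame
st=show([501.4,-105.7,24,4.3]); f=grab_frame("wrist"); cv2.imwrite("pics/w18.png",f["img"])
E
```

```text
t 40.35 ee [ 501.3 -105.4   25.9] jaw 4.3 toolx [ 0. -0. -1.] q [-13.2  21.2 109.8   0.   49.  -17.5] F [-0.2  1.  -0.1] w 59.4
delta mm [ 0.1 -0.3 -1.9] turn 0.0 deg 0.0
```

View pics/w18.png

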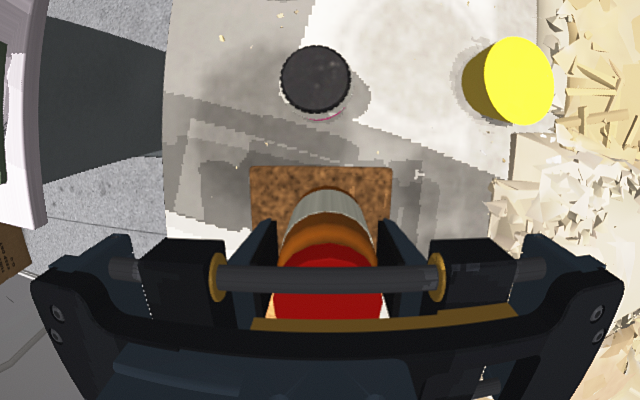

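Call:
play_rows --pt "0 0 -0.001 0 0.5" --pt "0 0 -0.001 0 0.45" --pt "0 0 -0.001 0 0.45" --pt "0 0 -0.001 0 0.45" --pt "0 0 -0.001 0 0.45" --pt "0 0 -0.001 0 0.45" --pt "0 0 -0.001 0 0.45" --pt "0 0 -0.001 0 0.45"

```text
time_s: 41.07
ee_pos: [501.1, -105.4, 24.6]
ee_rot: [-110.2, 90.0, 164.1]
force: [-0.8, -0.1, -2.1]
gripper_width: 50.9
```

Call:
play_rows --pt "0 0 0 0 0.45" --pt "0 0 0.004 0 0.45" --pt "0 0 0.008 0 0.45" --pt "0 0 0.01 0 0.45" --pt "0 0 0.01 0 0.45" --pt "0 0 0.01 0 0.45" --pt "0 0 0.01 0 0.45" --pt "0 0 0.01 0 0.45"

```text
time_s: 41.73
ee_pos: [501.2, -105.3, 34.7]
ee_rot: [-108.9, 90.0, 165.4]
force: [-0.4, -0.4, -2.4]
gripper_width: 51.2
```

Call:
play_rows --pt "0 0 0.01 0 0.45" --pt "0 0 0.025 0 0.45" --pt "0 0 0.04 0 0.45" --pt "0 0 0.056 0 0.45" --pt "0 0 0.072 0 0.45" --pt "0 0 0.086 0 0.45" --pt "-0.001 0.008 0.095 0 0.45" --pt "-0.004 0.022 0.1 0 0.45" --squeeze 30

```text
time_s: 42.4
ee_pos: [498.4, -83.8, 136.6]
ee_rot: [71.4, 89.8, -14.4]
force: [0.4, 0.3, -2.0]
gripper_width: 51.2
```

Call:
play_rows --pt "-0.004 0.022 0 0 0.45" --pt "-0.008 0.046 0 0 0.45" --pt "-0.013 0.074 0 0 0.45" --pt "-0.018 0.103 0 0 0.45" --pt "-0.023 0.133 0 0 0.45" --pt "-0.028 0.163 0 0 0.45" --pt "-0.033 0.193 0 0 0.45" --pt "-0.038 0.223 0 0 0.45"

```text
time_s: 43.07
ee_pos: [458.2, 141.4, 135.1]
ee_rot: [-137.3, 90.0, 137.0]
force: [0.2, -0.2, -3.1]
gripper_width: 51.0
```

Call:
play_rows --pt "-0.005 0.03 0 0 0.45" --pt "-0.01 0.06 0 0 0.45" --pt "-0.015 0.09 0 0 0.45" --pt "-0.02 0.12 0 0 0.45" --pt "-0.025 0.15 0 0 0.45" --pt "-0.03 0.178 0 0 0.45" --pt "-0.034 0.202 0 0 0.45" --pt "-0.036 0.216 0 0 0.45"

```text
time_s: 43.73
ee_pos: [422.0, 358.4, 134.8]
ee_rot: [-159.8, 89.9, 114.6]
force: [0.7, -0.1, -3.2]
gripper_width: 51.2
```

Call:
play_rows --pt "0 0 0 0 0.45" --pt "0 0 0 0 0.45" --pt "0 0 0 0 0.45" --pt "0 0 0 0 0.45" --pt "0 0 0 0 0.45" --pt "0 0 0 0 0.45" --pt "0 0 0 0 0.45" --pt "0 0 0 0 0.45"

```text
time_s: 44.4
ee_pos: [423.5, 355.2, 134.9]
ee_rot: [100.9, 90.0, 15.1]
force: [0.0, 0.3, -2.0]
gripper_width: 50.7
```

```bash
python3 - <<'E'
from h import *
from workcell import grab_frame
st=show([423.5,355.7,20.8,4.3]); f=grab_frame("wrist"); cv2.imwrite("pics/w19.png",f["img"])
g=grab_frame("scene"); cv2.imwrite("pics/s19.png",cv2.resize(g["img"][110:290,200:430],None,fx=3.4,fy=3.2,interpolation=cv2.INTER_CUBIC))
E
```

```text
t 44.4 ee [423.5 355.2 134.9] jaw 4.26 toolx [ 0.  0. -1.] q [38.8 18.  96.3 -0.  65.7 34.5] F [ 0.   0.3 -2. ] w 50.7
delta mm [   0.     0.5 -114.1] turn 0.04 deg 0.0008
```

View pics/w19.png

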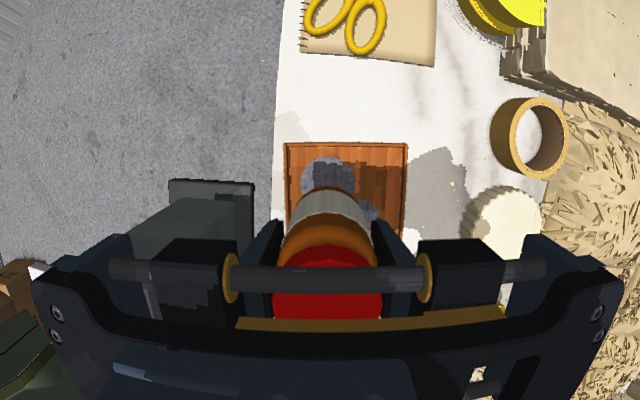

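View pics/s19.png

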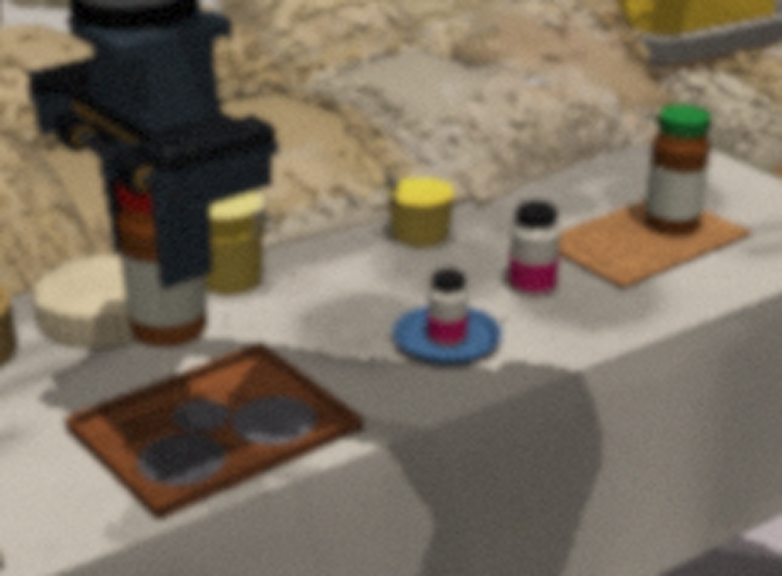

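The red jar hangs upright over its pad and the ink bottle stands in the saucer. Lowering now.

Call:
play_rows --pt "0 0.0005 -0.01 0 0.45" --pt "0 0.0005 -0.024 0 0.45" --pt "0 0.0005 -0.038 0 0.45" --pt "0 0.0005 -0.052 0 0.45" --pt "0 0.0005 -0.066 0 0.45" --pt "0 0.0005 -0.08 0 0.45" --pt "0 0.0005 -0.092 0 0.45" --pt "0 0.0005 -0.098 0 0.45"

```text
time_s: 45.17
ee_pos: [422.2, 355.2, 34.5]
ee_rot: [-54.3, 89.8, -140.0]
force: [-0.1, -0.9, -2.3]
gripper_width: 51.0
```

Call:
play_rows --pt "0 0 0 0 0.45" --pt "0 0 -0.003 0 0.45" --pt "0 0 -0.006 0 0.45" --pt "0 0 -0.009 0 0.45" --pt "0 0 -0.012 0 0.45" --pt "0 0 -0.013 0 0.45" --pt "0 0 -0.014 0 0.45" --pt "0 0 -0.014 0 0.45"

```text
time_s: 45.83
ee_pos: [423.3, 356.1, 22.7]
ee_rot: [-40.9, 90.0, -126.6]
force: [-1.2, -0.1, -3.0]
gripper_width: 51.2
```

Call:
play_rows --pt "0 0 -0.0005 0 0.45" --pt "0 0 -0.001 0 0.45" --pt "0 0 -0.0015 0 0.45" --pt "0 0 -0.002 0 0.45" --pt "0 0 -0.002 0 0.45" --pt "0 0 -0.002 0 0.45" --pt "0 0 -0.002 0 0.45" --pt "0 0 -0.002 0 0.45"

```text
time_s: 46.5
ee_pos: [423.3, 356.2, 20.8]
ee_rot: [100.0, 90.0, 14.3]
force: [-0.3, 0.1, -2.4]
gripper_width: 51.0
```

Call:
play_rows --pt "0 0 -0.0005 0 0.45" --pt "0 0 -0.001 0 0.45" --pt "0 0 -0.001 0 0.45" --pt "0 0 -0.001 0 0.45" --pt "0 0 -0.001 0 0.45" --pt "0 0 -0.001 0 0.45" --pt "0 0 -0.001 0 0.45" --pt "0 0 -0.001 0 0.45"

```text
time_s: 47.17
ee_pos: [423.5, 356.2, 20.6]
ee_rot: [126.7, 90.0, 41.0]
force: [-0.6, -1.5, 6.0]
gripper_width: 51.4
```

Touched down (+6 N). Release, rise and go to the green jar.

Call:
play_rows --pt "0 0 0.0003 0 0.57" --pt "0 0 0.0003 0 0.6" --pt "0 0 0.0003 0 0.7" --pt "0 0 0.0003 0 0.8" --pt "0 0 0.0003 0 0.9" --pt "0 0 0.0003 0 0.9" --pt "0 0 0.0003 0 0.9" --pt "0 0 0.0003 0 0.9"

```text
time_s: 47.83
ee_pos: [423.3, 356.1, 20.0]
ee_rot: [80.0, 90.0, -5.7]
force: [-0.1, 0.8, -0.3]
gripper_width: 82.4
```

Call:
play_rows --pt "0 0 0.01 0 0.9" --pt "0 0 0.025 0 0.9" --pt "0 0 0.04 0 0.9" --pt "0 0 0.06 0 0.9" --pt "0 0 0.08 0 0.9" --pt "0 0 0.1 0 0.9" --pt "0 0 0.12 0 0.9" --pt "0 0 0.13 0 0.9"

```text
time_s: 48.5
ee_pos: [424.4, 357.0, 153.4]
ee_rot: [124.6, 89.7, 38.9]
force: [1.0, 1.0, 0.6]
gripper_width: 82.1
```

Call:
play_rows --pt "0.004 -0.025 0 0 0.9" --pt "0.01 -0.06 0 0 0.9" --pt "0.016 -0.095 0 0 0.9" --pt "0.022 -0.13 0 0 0.9" --pt "0.028 -0.165 0 0 0.9" --pt "0.034 -0.2 0 0 0.9" --pt "0.04 -0.235 0 0 0.9" --pt "0.046 -0.27 0 0 0.9"

```text
time_s: 49.17
ee_pos: [469.1, 84.4, 150.3]
ee_rot: [90.7, 90.0, 5.0]
force: [0.2, 0.8, -0.3]
gripper_width: 82.2
```

Call:
play_rows --pt "0.006 -0.035 0 0 0.9" --pt "0.012 -0.07 0 0 0.9" --pt "0.018 -0.105 0 0 0.9" --pt "0.022 -0.14 0 0 0.9" --pt "0.026 -0.175 0 0 0.9" --pt "0.03 -0.21 0 0 0.9" --pt "0.03 -0.235 0 0 0.9" --pt "0.03 -0.24 0 0 0.9"

```text
time_s: 49.83
ee_pos: [499.3, -157.6, 150.0]
ee_rot: [3.5, 89.9, -82.4]
force: [-0.0, 1.2, 0.1]
gripper_width: 82.4
```

```bash
python3 - <<'E'
from h import *
from workcell import grab_frame
st=show([499.3,-185.8,25,4.3]); f=grab_frame("wrist"); cv2.imwrite("pics/w20.png",f["img"]); pickle.dump((f,st),open("w20.pkl","wb"))
g=grab_frame("top"); pickle.dump(g,open("t20.pkl","wb"))
hsv=cv2.cvtColor(g["img"],cv2.COLOR_BGR2HSV); m=cv2.inRange(hsv,(0,170,100),(5,255,255))|cv2.inRange(hsv,(174,150,100),(180,255,255)); m[:,:170]=0;m[:,230:]=0;m[:220]=0;m[280:]=0
n,l,s,c=cv2.connectedComponentsWithStats(m); i=1+np.argmax(s[1:,4]); print(c[i],s[i],unproj(g,c[i],120))
E
```

```text
t 49.83 ee [ 499.3 -157.6  150. ] jaw 4.09 toolx [ 0.    -0.002 -1.   ] q [-18.7  14.7  98.7  -0.1  66.6 -22.8] F [-0.   1.2  0.1] w 82.4
delta mm [  -0.   -28.2 -125. ] turn 0.21 deg 0.0037
[198.01213592 253.6868932 ] [187 243  23  23 412] [[423.28236996 355.72268417 120.        ]]
```

View pics/w20.png

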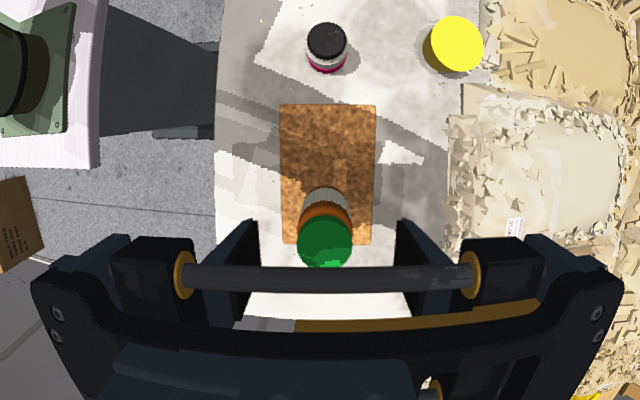

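The red jar is back, with its lid within 1 mm of where it was at the start. Now the green jar.

Call:
play_rows --pt "0 -0.01 0 0 0.9" --pt "0 -0.02 0 0 0.9" --pt "0 -0.027 0 0 0.9" --pt "0 -0.027 0 0 0.9" --pt "0 -0.027 0 0 0.9" --pt "0 -0.027 -0.01 0 0.9" --pt "0 -0.027 -0.02 0 0.9" --pt "0 -0.027 -0.03 0 0.9"

```text
time_s: 50.6
ee_pos: [498.9, -180.3, 118.8]
ee_rot: [-126.0, 90.0, 148.3]
force: [-0.2, -0.2, -0.9]
gripper_width: 82.1
```

Call:
play_rows --pt "0 0 -0.01 0 0.9" --pt "0 0 -0.02 0 0.9" --pt "0 0 -0.03 0 0.9" --pt "0 0 -0.03 0 0.9" --pt "0 0 -0.03 0 0.9" --pt "0 0 -0.03 0 0.9" --pt "0 0 -0.03 0 0.9" --pt "0 0 -0.03 0 0.9"

```text
time_s: 51.27
ee_pos: [499.8, -181.1, 90.7]
ee_rot: [65.5, 89.9, -20.2]
force: [0.6, -0.5, 0.1]
gripper_width: 82.5
```

```bash
python3 - <<'E'
from h import *
from workcell import grab_frame
st=show([499.3,-185.8,25,4.3]); f=grab_frame("wrist"); cv2.imwrite("pics/w21.png",f["img"])
E
```

```text
t 51.27 ee [ 499.8 -181.1   90.7] jaw 4.3 toolx [ 0.001 -0.001 -1.   ] q [-21.2  18.4 102.7   0.   58.8 -25.5] F [ 0.6 -0.5  0.1] w 82.5
delta mm [ -0.5  -4.7 -65.7] turn 0.0 deg 0.0001
```

View pics/w21.png

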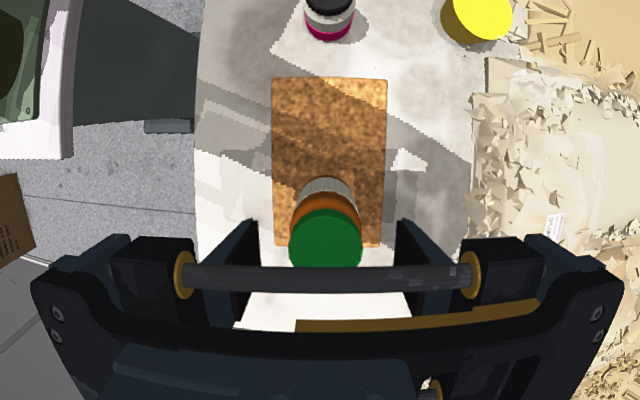

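Call:
play_rows --pt "0 -0.0047 0 0 0.9" --pt "0 -0.0047 -0.01 0 0.9" --pt "0 -0.0047 -0.022 0 0.9" --pt "0 -0.0047 -0.034 0 0.9" --pt "0 -0.0047 -0.046 0 0.9" --pt "0 -0.0047 -0.058 0 0.9" --pt "0 -0.0047 -0.066 0 0.9" --pt "0 -0.0047 -0.066 0 0.9"

```text
time_s: 51.98
ee_pos: [497.7, -185.1, 22.0]
ee_rot: [-116.1, 89.8, 158.2]
force: [-0.1, 0.9, -0.3]
gripper_width: 82.1
```

Call:
play_rows --pt "0 0 0 0 0.9" --pt "0 0 0 0 0.9" --pt "0 0 0 0 0.8" --pt "0 0 0 0 0.7" --pt "0 0 0 0 0.6" --pt "0 0 0 0 0.5" --pt "0 0 0 0 0.45" --pt "0 0 0 0 0.45" --squeeze 25

```text
time_s: 52.65
ee_pos: [499.3, -185.6, 24.3]
ee_rot: [59.5, 90.0, -26.2]
force: [-0.5, 0.3, 0.6]
gripper_width: 51.1
```

Call:
play_rows --pt "0 0 0 0 0.45" --pt "0 0 0 0 0.45" --pt "0 0 0 0 0.45" --pt "0 0 0 0 0.45" --pt "0 0 0 0 0.45" --pt "0 0 0 0 0.45" --pt "0 0 0 0 0.45" --pt "0 0 0 0 0.45"

```text
time_s: 53.32
ee_pos: [499.3, -185.6, 24.3]
ee_rot: [66.5, 90.0, -19.2]
force: [-0.8, 0.5, 3.8]
gripper_width: 51.1
```

Call:
play_rows --pt "0 0 0.003 0 0.45" --pt "0 0 0.008 0 0.45" --pt "0 0 0.015 0 0.45" --pt "0 0 0.028 0 0.45" --pt "0 0 0.042 0 0.45" --pt "0 0 0.056 0 0.45" --pt "0 0 0.07 0 0.45" --pt "0 0 0.08 0 0.45" --squeeze 30

```text
time_s: 53.98
ee_pos: [499.7, -185.7, 105.5]
ee_rot: [68.0, 89.9, -17.7]
force: [0.5, -0.4, -3.1]
gripper_width: 51.4
```

```bash
python3 - <<'E'
from h import *
from workcell import grab_frame
st=show([429.2,277.4,25,4.3]); g=grab_frame("scene"); cv2.imwrite("pics/s22.png",cv2.resize(g["img"][110:290,200:430],None,fx=3.4,fy=3.2,interpolation=cv2.INTER_CUBIC))
E
```

```text
t 53.98 ee [ 499.7 -185.7  105.5] jaw 4.3 toolx [ 0.001 -0.    -1.   ] q [-21.6  17.7 101.3   0.   60.8 -25.9] F [ 0.5 -0.4 -3.1] w 51.4
delta mm [-70.5 463.1 -80.5] turn 0.0 deg 0.0001
```

View pics/s22.png

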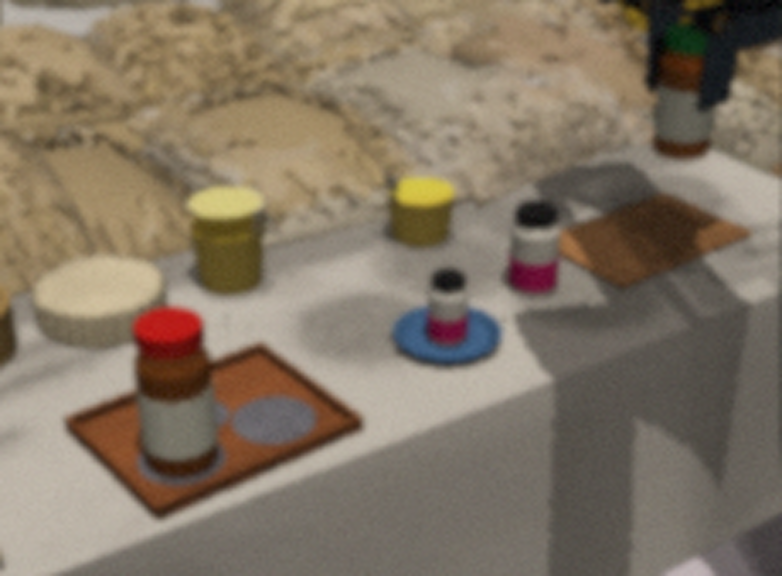

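Call:
play_rows --pt "0 0 0.01 0 0.45" --pt "0 0 0.02 0 0.45" --pt "0 0 0.028 0 0.45" --pt "0 0 0.03 0 0.45" --pt "0 0 0.03 0 0.45" --pt "0 0.003 0.03 0 0.45" --pt "-0.001 0.01 0.03 0 0.45" --pt "-0.004 0.024 0.03 0 0.45"

```text
time_s: 54.7
ee_pos: [495.2, -161.6, 133.4]
ee_rot: [-95.6, 90.0, 178.6]
force: [0.5, 0.0, -3.4]
gripper_width: 51.1
```

Call:
play_rows --pt "-0.004 0.022 0 0 0.45" --pt "-0.008 0.046 0 0 0.45" --pt "-0.012 0.074 0 0 0.45" --pt "-0.016 0.103 0 0 0.45" --pt "-0.02 0.133 0 0 0.45" --pt "-0.025 0.163 0 0 0.45" --pt "-0.03 0.193 0 0 0.45" --pt "-0.034 0.223 0 0 0.45"

```text
time_s: 55.37
ee_pos: [459.4, 63.7, 133.8]
ee_rot: [-110.9, 89.9, 163.4]
force: [0.8, -0.1, -3.7]
gripper_width: 50.8
```

Call:
play_rows --pt "-0.004 0.03 0 0 0.45" --pt "-0.009 0.06 0 0 0.45" --pt "-0.013 0.09 0 0 0.45" --pt "-0.018 0.12 0 0 0.45" --pt "-0.023 0.15 0 0 0.45" --pt "-0.028 0.178 0 0 0.45" --pt "-0.031 0.202 0 0 0.45" --pt "-0.0325 0.216 0 0 0.45"

```text
time_s: 56.03
ee_pos: [426.7, 280.5, 133.7]
ee_rot: [-132.9, 89.9, 141.5]
force: [-0.1, -0.9, -2.1]
gripper_width: 51.3
```

Call:
play_rows --pt "0 0 0 0 0.45" --pt "0 0 0 0 0.45" --pt "0 0 0 0 0.45" --pt "0 0 0 0 0.45" --pt "0 0 0 0 0.45" --pt "0 0 0 0 0.45" --pt "0 0 0 0 0.45" --pt "0 0 0 0 0.45"

```text
time_s: 56.7
ee_pos: [428.9, 277.1, 134.1]
ee_rot: [94.5, 90.0, 8.8]
force: [0.2, -0.1, -3.2]
gripper_width: 51.4
```

```bash
python3 - <<'E'
from h import *
from workcell import grab_frame
st=show([429.1,277.5,20.3,4.3]); f=grab_frame("wrist"); cv2.imwrite("pics/w23.png",f["img"])
E
```

```text
t 56.7 ee [428.9 277.1 134.1] jaw 4.26 toolx [ 0.  0. -1.] q [ 31.6  14.4 101.7  -0.   64.   27.3] F [ 0.2 -0.1 -3.2] w 51.4
delta mm [   0.2    0.4 -113.8] turn 0.04 deg 0.0008
```

View pics/w23.png

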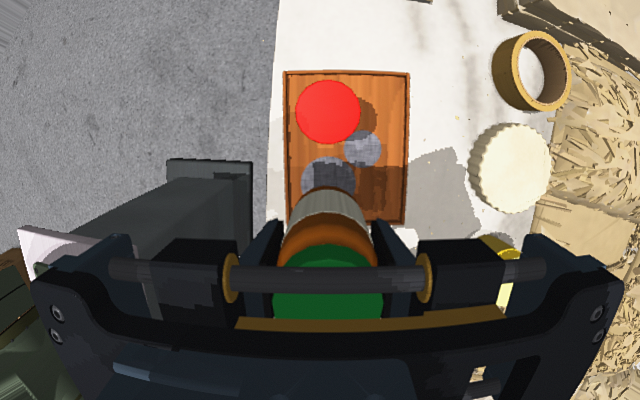

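Call:
play_rows --pt "0 0 -0.01 0 0.45" --pt "0 0 -0.024 0 0.45" --pt "0 0 -0.038 0 0.45" --pt "0 0 -0.052 0 0.45" --pt "0 0 -0.066 0 0.45" --pt "0 0 -0.08 0 0.45" --pt "0 0 -0.092 0 0.45" --pt "0 0 -0.098 0 0.45"

```text
time_s: 57.42
ee_pos: [427.6, 276.6, 33.9]
ee_rot: [-62.1, 89.8, -147.8]
force: [-0.4, -1.6, -2.2]
gripper_width: 50.9
```

Call:
play_rows --pt "0 0 0 0 0.45" --pt "0 0 -0.003 0 0.45" --pt "0 0 -0.006 0 0.45" --pt "0 0 -0.009 0 0.45" --pt "0 0 -0.012 0 0.45" --pt "0 0 -0.014 0 0.45" --pt "0 0 -0.015 0 0.45" --pt "0 0 -0.015 0 0.45"

```text
time_s: 58.08
ee_pos: [428.7, 277.4, 20.9]
ee_rot: [-54.4, 90.0, -140.1]
force: [0.6, -0.4, -3.2]
gripper_width: 50.8
```

Call:
play_rows --pt "0 0 0 0 0.45" --pt "0 0 -0.0005 0 0.45" --pt "0 0 -0.001 0 0.45" --pt "0 0 -0.001 0 0.45" --pt "0 0 -0.001 0 0.45" --pt "0 0 -0.001 0 0.45" --pt "0 0 -0.001 0 0.45" --pt "0 0 -0.001 0 0.45"

```text
time_s: 58.75
ee_pos: [429.0, 277.5, 20.3]
ee_rot: [111.5, 90.0, 25.8]
force: [0.2, 0.3, -0.2]
gripper_width: 50.9
```

The force has gone to about 0, so the jar rests on the pad. Release and retreat.

Call:
play_rows --pt "0 0 0 0 0.57" --pt "0 0 0 0 0.6" --pt "0 0 0 0 0.7" --pt "0 0 0 0 0.8" --pt "0 0 0 0 0.9" --pt "0 0 0 0 0.9" --pt "0 0 0 0 0.9" --pt "0 0 0 0 0.9"

```text
time_s: 59.42
ee_pos: [428.8, 277.4, 20.1]
ee_rot: [97.8, 90.0, 12.1]
force: [0.9, 0.0, -1.3]
gripper_width: 81.6
```

Call:
play_rows --pt "0 0 0.01 0 0.9" --pt "0 0 0.025 0 0.9" --pt "0 0 0.04 0 0.9" --pt "0 0 0.06 0 0.9" --pt "0 0 0.08 0 0.9" --pt "0 0 0.1 0 0.9" --pt "0 0 0.12 0 0.9" --pt "0 0 0.14 0 0.9"

```text
time_s: 60.08
ee_pos: [428.7, 277.4, 161.9]
ee_rot: [115.8, 90.0, 30.1]
force: [-1.0, 0.0, -0.6]
gripper_width: 81.8
```

Call:
play_rows --pt "0.004 -0.025 0.01 0 0.9" --pt "0.008 -0.055 0.02 0 0.9" --pt "0.012 -0.085 0.02 0 0.9" --pt "0.016 -0.115 0.02 0 0.9" --pt "0.02 -0.145 0.02 0 0.9" --pt "0.024 -0.175 0.02 0 0.9" --pt "0.028 -0.205 0.02 0 0.9" --pt "0.032 -0.235 0.02 0 0.9"

```text
time_s: 60.75
ee_pos: [460.7, 41.0, 181.0]
ee_rot: [89.4, 89.9, 3.8]
force: [-0.9, 0.7, -0.0]
gripper_width: 82.1
```

Call:
play_rows --pt "0.004 -0.03 0 0 0.9" --pt "0.008 -0.06 0 0 0.9" --pt "0.012 -0.09 0 0 0.9" --pt "0.016 -0.12 0 0 0.9" --pt "0.02 -0.145 0 0 0.9" --pt "0.02 -0.155 0 0 0.9" --pt "0.02 -0.155 0 0 0.9" --pt "0.02 -0.155 0 0 0.9"

```text
time_s: 61.42
ee_pos: [480.5, -112.2, 180.3]
ee_rot: [173.8, 89.9, 88.1]
force: [0.5, 0.6, -0.9]
gripper_width: 82.2
```

```bash
python3 - <<'E'
from h import *
from workcell import grab_frame
show()
g=grab_frame("top"); cv2.imwrite("pics/t24.png",cv2.resize(g["img"][130:290,150:470],None,fx=2.5,fy=2.5,interpolation=cv2.INTER_CUBIC))
s=grab_frame("scene"); cv2.imwrite("pics/s24.png",cv2.resize(s["img"][110:290,170:430],None,fx=3,fy=3,interpolation=cv2.INTER_CUBIC))
hsv=cv2.cvtColor(cv2.GaussianBlur(g["img"],(3,3),0),cv2.COLOR_BGR2HSV)
def b(m,roi,z,n):
    x0,x1,y0,y1=roi; mm=np.zeros_like(m); mm[y0:y1,x0:x1]=m[y0:y1,x0:x1]
    k,l,ss,c=cv2.connectedComponentsWithStats(mm); i=1+np.argmax(ss[1:,4]); print(n,c[i],ss[i],unproj(g,c[i],z))
b(cv2.inRange(hsv,(50,80,40),(85,255,255)),(200,270,220,280),120,"green (start 428.7 277.8)")
b(cv2.inRange(hsv,(0,170,120),(5,255,255))|cv2.inRange(hsv,(174,150,120),(180,255,255)),(170,230,220,280),120,"red (start 423.8 356.1)")
b(cv2.inRange(hsv,(0,0,0),(180,255,75)),(300,340,220,260),67,"ink")
E
```

```text
t 61.42 ee [ 480.5 -112.2  180.3] jaw 4.24 toolx [ 0.     0.001 -1.   ] q [-14.5  10.8  99.4   0.1  69.8 -18.8] F [ 0.5  0.6 -0.9] w 82.2
green (start 428.7 277.8) [236.41726619 249.90647482] [225 239  24  23 417] [[428.71675815 277.89779309 120.        ]]
red (start 423.8 356.1) [198.27114428 253.67910448] [187 243  23  23 402] [[423.28312715 355.19862633 120.        ]]
ink [320.16666667 237.46153846] [316 233  10  10  78] [[453.33249986 105.11769945  67.        ]]
```

View pics/t24.png

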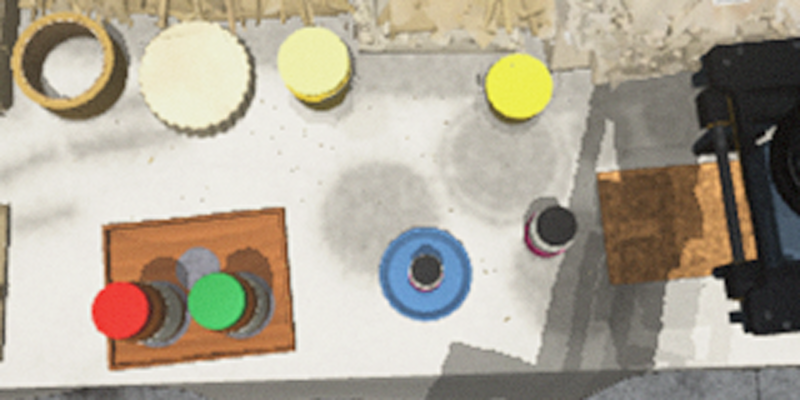

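View pics/s24.png

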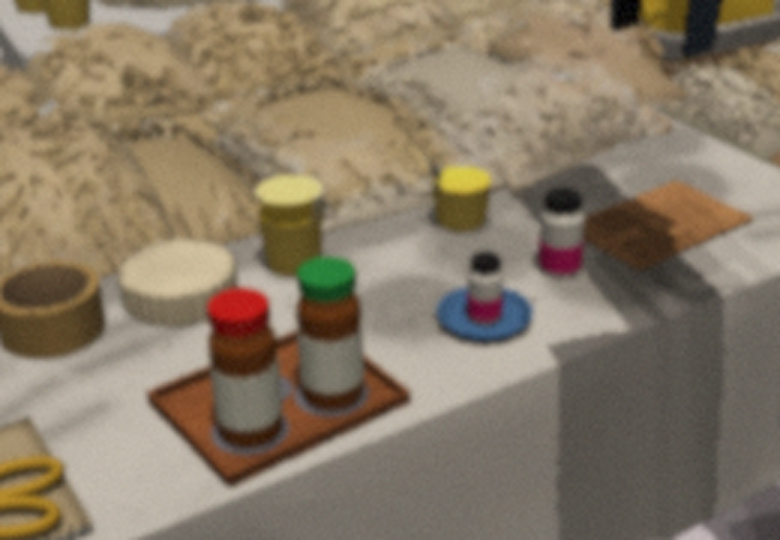

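Everything is upright and in place: both jars are within about 1 mm of their start positions, and the ink bottle is in the middle of the saucer. Nothing is touching the gripper, so I hand in.

```bash
python3 -c "
from workcell import job_done
print(job_done())"
```

```text
the job is handed in; nothing more can be done
None
```

I moved both jars to the cork board, then the ink bottle from the tray to the saucer, then returned the red and green jars to their own pads. I handed the job in at about 61.5 s; no verdict was reported.

**Last checks (top camera):**
- **Green jar:** its lid is within 0.2 mm of where it started.
- **Red jar:** its lid is about 1 mm from where it started.
- **Ink bottle:** it is upright and about 0.5 mm from the saucer's centre. An earlier wrist view put it about 1.5 mm off.
- **Bystanders:** the cups, curd disc and tape roll look unmoved in the pictures; I did not measure them.

**What went wrong or disagreed:**
- **Fingertip offset:** the visible fingertips sat about 38–40 mm behind the reported TCP. On the way out, this meant I held the jars by their lids rather than the body.
- **Failed grasp:** my first try at the ink bottle only caught its cap and slid off. The bottle stayed upright and had not moved measurably (about 2 mm at most).
- **Fix:** I lowered every later grasp by the offset. The ink bottle (about 31 mm) and both jars (about 51 mm) were then gripped on their bodies.

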